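# Set the screw stop of a canvas jig free of slack and slide the panel sled home

### The arm

A 6-joint arm with a two-finger parallel gripper is mounted at the origin on the work surface. World frame = base frame: x ahead of the robot, y to its left, z up, the work surface at z = 0. Lengths are in m, angles in rad, forces in N, time in s.
With the tool pointing down it reaches from about 0.35 to 1 m from the base axis. Payload 7.1 kg.
Tool frame: the origin (TCP) lies on the centre line of the jaws, within the pads' length; the fingertips stand 22 mm ahead of it and the grasp point (between the pads) lies 3 mm ahead of it (manip.nose_length is the distance from the TCP to the fingertips, in m); x points along the fingers, z is the direction in which the jaws open and shut, and the axes are right-handed (so a half turn about x gives the same grasp; the last joint's range is limited). The gripper opens to 85 mm and grips with 20 to 120 N. Pads are 22 mm wide; open, the fingers measure 114 mm over their backs; the gripper's body (76 mm by 85 mm) begins 54 mm behind the grasp point. The pads swing forward as they close: fully open they stand 13 mm farther back than shut.
Start: joints at [1.299, 0.423, 1.63, -0, 1.089, -0.019], TCP at [0.156, 0.605, 0.253] pointing down, gripper open.
Joint ranges: [-3, 3], [-0.9, 2.11], [0.09, 2.58], [-1.31, 4.45], [0.11, 2.69], [-2.54, 2.54]. Speed limits (rad/s): [2.39, 2.39, 3.01, 3.14, 3.14, 3.14].

### API

Orientations are given as a unit quaternion [x, y, z, w].
In Python, from rig import monitor, vision, manip gives the robot as it stands.
- The arm moves only by the shell command python3 -m handwheel 'ROWS'. ROWS is JSON, a list of rows, each a list of 5 numbers: the finger opening in cm, from 0 to 8.54, then the shift along the tool's x, y, z in cm, then the turn about the tool's x in degrees. A call has 1 to 20 rows; each row shifts and turns the commanded pose from where the row before left it, along the tool's axes as they then stand; what a row does not reach is not made up. A row lasts 1/8 s, in which the tool goes at most 62.5 mm and 10.7 degrees, less where a joint would pass 70% of its speed; a pose out of reach is approached as far as the arm can. A call with a gripper value outside its range is refused whole. The fingers move at their own pace and stop on an object; the grip force is fixed at half the most. Time passes only in rows, so rows that do not move let the fingers close. It gives the time, the measured TCP pose, the force and the opening at its end, in the units of the state.
- monitor.get_obs(): the state, without advancing time (a new reading comes with each control period).
- vision.read_camera(name): name is "scene" or "side" or "wrist"; returns the picture (384x512x3 uint8, red, green, blue); there is no depth.
- vision.calibration(name): a dict with "K" (3x3 intrinsics, pixels), "k1" (the pictures are not rectified: a ray, as slopes to the right and down, at radius r is drawn at 1 + k1 r^2 times it, then the intrinsics apply), "pose" (4x4, takes a point from camera to world coordinates); the wrist camera has in their place "hand_eye" (4x4, takes a point from camera to tool coordinates, whose origin is the TCP and whose axes are the tool frame's). Camera axes: x right, y down, z forward; pixel columns grow to the right and rows downward; lengths in m; the calibration is good to about 2 mm. A picture is of the moment at which its call begins: read the wrist's pose just before it. calibration takes no time and is no camera call.
- manip.close_job(): hands the job in, once; it reports no verdict.
The state is a dict: "time_s": time; "joint_positions": joint angles; "joint_velocities": joint speeds; "effort": joint torques, N m; "ee_pos": TCP position; "tcp_rot": TCP orientation; "ft_force": force on the tool from outside, world axes, zero at the start; "ft_torque": the same for the moment, N m; "grip_width": opening from 0.0 (shut) to 1.0 (fully open).
Only numpy, scipy, OpenCV 4.12 (cv2) and the standard library are available. Lean on these libraries where they do the work, as an engineer would, in place of code of your own. Each camera call takes 0.05 s, during which the arm holds its last target.

### The job

Set the stop of the painting jig to the index pointer and load the panel: the screw is worn, so turn the wing knob to wind the stop away from the sled until its face is well past the pointer (about 5 mm), then wind it back until the face is level with the pointer with all the slack taken up, the nut bearing on the stop's front plate. Then push the sled along its channel, straight and gently, until it rests square against the stop without shifting it. Leave the other things on the bench and the jig's ledge where they are.

Things in the scene. Friction and masses are not known exactly. Their poses are not given: they have to be found in the camera images.
- stop_face (a point): Top middle of the front face (towards the sled) of the sliding aluminium stop, an open frame 110 mm wide, 60 mm long, top 73 mm above the table. Axes, as for all jig parts: y along the channel from sled to stop and gear head, z up, x towards the ledge away from the robot. It slides along y (about 4 N drag), moved by the nut inside it.
- nut_mid (a point): Top middle of the brass nut (50 mm wide, 30 long) on the screw, in the stop's 36 mm long opening: 6 mm of slack. It lies 27 mm along y from the stop face when it bears on the front plate (gap behind it), 33 mm when on the rear plate. A push on the stop face moves the stop back through any gap at the front plate; with none it stands firm to about 30 N.
- knob_grip (a point): Grip point on the vertical axis of the wing knob, a black bar 62 mm long (this point's x axis), 16 mm thick (its y axis), 36 mm tall on a disc of 60 mm, on top of the gear head. The point is 104 mm above the table, the bar's top 121, the disc's top 85. The axis is at x 0, y 180 mm from the jig's origin.
- knob (a joint): Angle of the wing knob, rad, 0 at the start, growing clockwise seen from above, limits -1.5 to 6. Clockwise moves the nut along +y (stop away from the sled), 8 mm per radian; the other way brings it back. It turns stiffly (0.28 N m) and stays where it is left. 2.2 to 5 rad are wanted one way, so let go and take it again some times.
- index_tip (a point): Tip of the thin level steel pointer (2.5 mm wide along y), 65 mm above the table, clamped on the jig's ledge and reaching to the flank of the stop. Its y along the jig is where the stop's front face must come. Fixed; its place along the jig differs from start to start. At the start the stop face is 12 to 28 mm short of it, on the sled's side.
- jig: The plywood jig, 460 mm long (y) by 280 mm wide, 20 mm thick, fixed to the table. Origin under the middle of the channel. Two cork-lined guide rails 18 mm high run beside the sled from y -230 to +20 mm, inner faces at x -76 and +76 mm.
- sled_front (a point): Middle of the front edge of the loose wooden sled with a canvas panel (150 mm wide, 80 mm long along y, about 0.35 kg), 31 mm above the table. It slides in the channel towards the stop, 1.2 mm play at each side. The cork rails grip: pushed well off its centre line it skews and jams; along the centre line it runs with 2 to 4 N.
- sled_rear (a point): Middle of the rear face of the sled, 80 mm behind its front edge, 41 mm above the table: the outside of its upright push plate (12 mm thick, 150 mm wide, top 62 mm above the table). The place to push.
- pot_a: small round paint pot, 48 mm across, 50 mm tall, standing on the far ledge of the jig beside the channel; a bystander, origin at its underside.
- pot_b: small round paint pot, 44 mm across, 46 mm tall, standing on the far ledge of the jig near the gear head; a bystander, origin at its underside.
- water_glass: empty drinking glass, 80 mm across, 100 mm tall, on the table to the robot's right; a bystander, origin at its underside.
- paint_jar: paint jar, 90 mm across, 110 mm tall, on the table to the robot's left; a bystander, origin at its underside.
- yellow_jar: paint jar, 80 mm across, 90 mm tall, on the table to the robot's left; a bystander, origin at its underside.
- brush: paint brush 200 mm long lying on the table to the robot's right; a bystander, origin at its underside.
- paint_tube: paint tube 100 mm long lying on the table to the robot's left; a bystander, origin at its underside.
Not all that is in view belongs to the job. Of the things like the part that bears sled_front, leave any that is purple; of the rest the smaller one is meant.

How it is judged:
By the outcome, as a careful person would: the job done as asked, in the order asked, and still so for the second after the job is handed in, with the robot touching nothing.
It also fails if it takes over 72 s, if anything falls off the work surface, if the arm or the gripper's body presses on something with over 40 N, if the wrist force passes 120 N, or if a joint passes its speed limit or range.

## Working session

There is one attempt and no reset: what is moved stays moved. The work goes in short steps, Python scripts to look and compute and a shell command to move; the robot and the scene stay as the last step left them, time stands still between calls to the robot, and variables do not carry over. Pictures are saved under pics/ and viewed, and the job is handed in when it is done.

```bash
mkdir -p pics; python3 - <<'E'
from rig import monitor, vision, manip
import cv2
print(monitor.get_obs())
for n in ["scene","side","wrist"]:
    im=vision.read_camera(n); cv2.imwrite(f"pics/{n}0.png",im[:,:,::-1]); c=vision.calibration(n); print(n,{k:(v.tolist() if hasattr(v,'tolist') else v) for k,v in c.items()})
print(manip.nose_length)
E
```

```text
{'time_s': 0.0, 'joint_positions': array([ 1.29899059e+00,  4.23858828e-01,  1.63073456e+00,  4.03207495e-06,
        1.08856642e+00, -1.89628684e-02]), 'joint_velocities': array([-0.00085904, -0.00013584, -0.00014949,  0.00032208, -0.00077373,
       -0.00158251]), 'effort': array([-2.81953755e-03, -5.57406914e+01, -2.81725216e+01, -1.73817793e-04,
        7.61324423e-03, -1.06033486e-06]), 'ee_pos': array([0.15615783, 0.60463037, 0.25251692]), 'tcp_rot': array([-0.43329648,  0.5594976 ,  0.43263671,  0.55860726]), 'ft_force': array([-0.44244469, -0.56282141, -0.06215657]), 'ft_torque': array([ 0.00879095, -0.07285913, -0.00598681]), 'grip_width': 1.0035112204412875}
scene {'K': [[461.389579380596, 0.0, 262.492619041281], [0.0, 461.389579380596, 189.55766505732348], [0.0, 0.0, 1.0]], 'k1': -0.17522234906894055, 'pose': [[-0.7875616615695294, 0.439283346229048, -0.43217678205990206, 1.0223162877870005], [0.6161160955981488, 0.5751295282535899, -0.5381700311943202, 0.679891287067284], [0.012148496645033867, -0.6901131555452432, -0.7235995070290279, 1.0290439152939161], [0.0, 0.0, 0.0,
[... 213 characters left out ...]
73310440641876, -0.08708530941127349], [-0.5872781483478225, -0.5343232213506037, 0.6079498923420145, -0.788079299162577], [-0.018719892695399115, -0.7419577571558008, -0.670185237239531, 0.9543183032563513], [0.0, 0.0, 0.0, 1.0]]}
wrist {'K': [[264.80145297896433, 0.0, 257.4973391155443], [0.0, 264.80145297896433, 191.9285162788627], [0.0, 0.0, 1.0]], 'k1': -0.036040511001016365, 'hand_eye': [[3.495695074124036e-06, -0.3055455351878685, 0.9521774655569928, -0.12048229378395586], [-0.00046453556375261064, -0.9521773633222186, -0.30554550067617847, 0.07803691415848067], [0.9999998920972388, -0.00044125220185348396, -0.00014526528915920998, -0.0004011367054511661], [0.0, 0.0, 0.0, 1.0]]}
0.022
```

View pics/scene0.png

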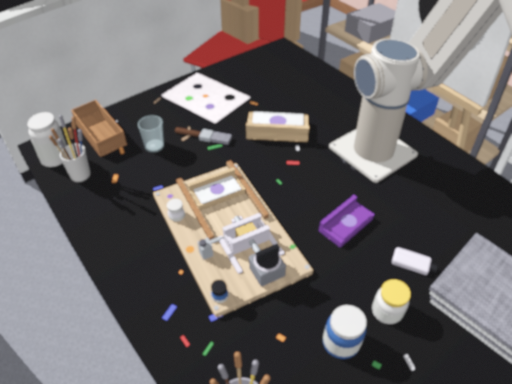

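View pics/side0.png

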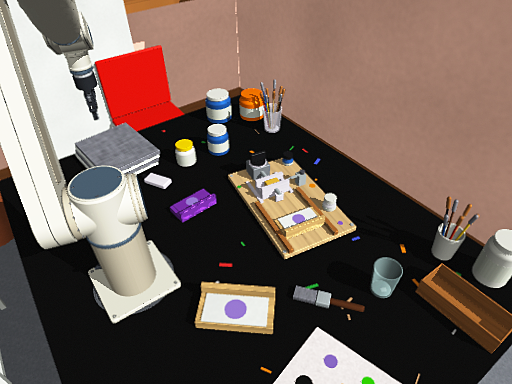

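View pics/wrist0.png

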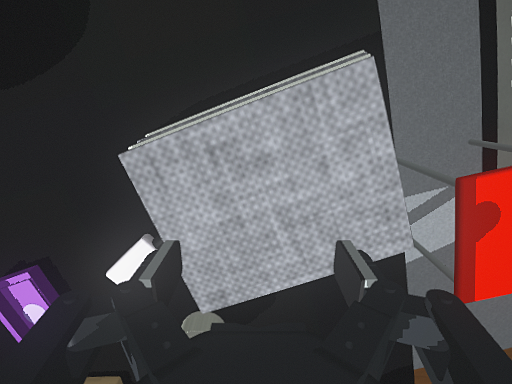

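The scene shows three things like the sled: a wooden tray in the jig channel at scene (217,188), a bigger wooden one on the table at (278,127), and a purple one at (347,220). I choose the one in the channel and check it in a crop.

```bash
cat > h.py <<'E'
import numpy as np, cv2
from rig import monitor, vision, manip
from scipy.spatial.transform import Rotation as R
def cal(n,obs=None):
    c=vision.calibration(n); K=np.array(c["K"]); k=c["k1"]
    if n=="wrist":
        T=np.eye(4); T[:3,:3]=R.from_quat(obs["tcp_rot"]).as_matrix(); T[:3,3]=obs["ee_pos"]; P=T@np.array(c["hand_eye"])
    else: P=np.array(c["pose"])
    return K,k,P
def ray(n,uv,obs=None):
    K,k,P=cal(n,obs)
    d=np.array([(uv[0]-K[0,2])/K[0,0],(uv[1]-K[1,2])/K[1,1]]); u=d.copy()
    for _ in range(20): u=d/(1+k*(u@u))
    v=P[:3,:3]@np.array([u[0],u[1],1]); return P[:3,3],v/np.linalg.norm(v)
def plane(n,uv,z,obs=None):
    o,v=ray(n,uv,obs); return o+v*(z-o[2])/v[2]
def proj(n,p,obs=None):
    K,k,P=cal(n,obs); q=P[:3,:3].T@(np.array(p)-P[:3,3]); u=q[:2]/q[2]; u=u*(1+k*(u@u)); return K[0,0]*u+K[:2,2]
def two(a,b):
    (o1,v1),(o2,v2)=a,b; A=np.stack([v1,-v2],1); s=np.linalg.lstsq(A,o2-o1,rcond=None)[0]
    p,q=o1+s[0]*v1,o2+s[1]*v2; return (p+q)/2,np.linalg.norm(p-q)
def snap(n,f):
    o=monitor.get_obs(); im=vision.read_camera(n)[:,:,::-1].copy(); cv2.imwrite(f"pics/{f}.png",im); 
    return o,im
def crop(f,x,y,w,h,s):
    im=cv2.imread(f"pics/{f}.png")[y:y+h,x:x+w]; cv2.imwrite(f"pics/{f}_c{x}_{y}.png",cv2.resize(im,None,fx=s,fy=s,interpolation=cv2.INTER_CUBIC))
E
python3 -c "
from h import *
crop('scene0',145,155,180,160,4); crop('side0',220,140,145,120,5)"
```

```text
(no output)
```

View pics/scene0_c145_155.png

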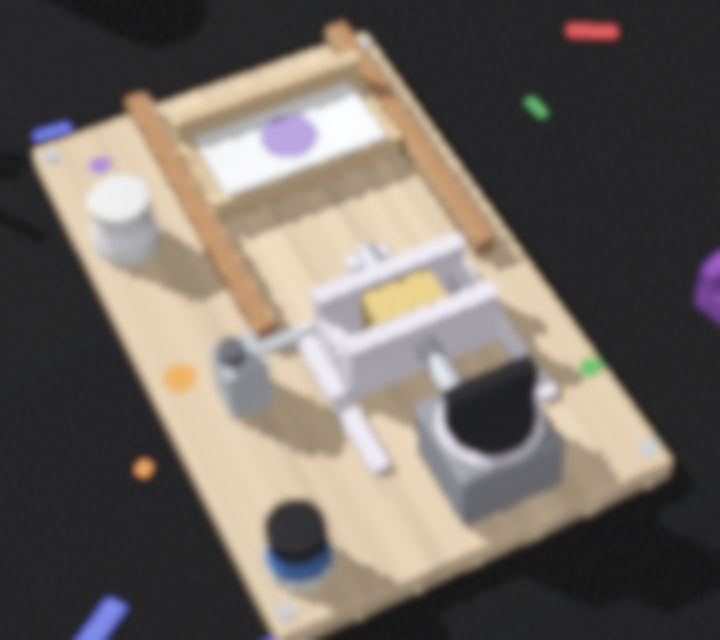

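View pics/side0_c220_140.png

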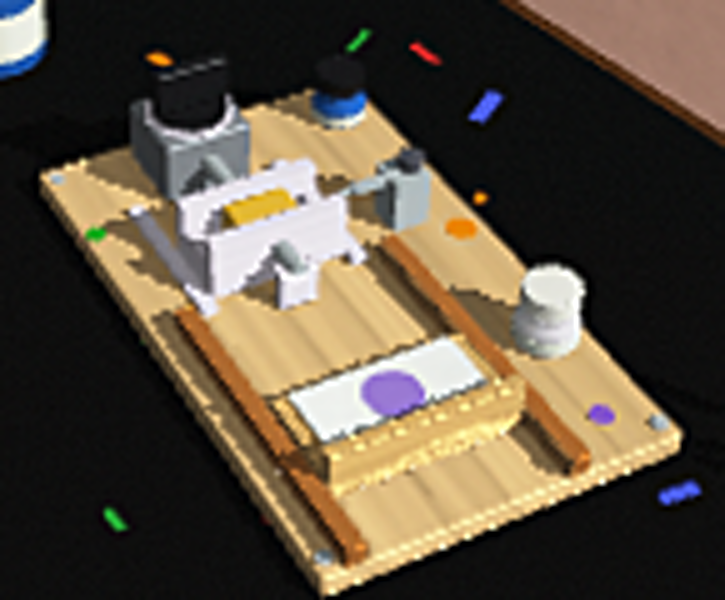

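The crop confirms the choice: the tray between the rails, at scene (217,188) and side (300,218). Next is the jig frame from its corners.

```bash
python3 - <<'E'
from h import *
S=lambda x,y:(145+x/4,155+y/4); D=lambda x,y:(220+x/5,140+y/5)
pts={}
for nm,s,d in [("far-rear",(33,153),(682,432)),("near-rear",(368,35),(323,575)),("near-front",(672,462),(40,175)),("far-front",(275,632),(345,85))]:
    a=plane("scene",S(*s),.02); b=plane("side",D(*d),.02); print(nm,a.round(4),b.round(4)); pts[nm]=(a+b)/2
f=lambda a,b:np.linalg.norm(pts[a]-pts[b])
print(f("far-rear","near-rear"),f("far-front","near-front"),f("far-rear","far-front"),f("near-rear","near-front"))
y=(pts["near-front"]+pts["far-front"]-pts["near-rear"]-pts["far-rear"]); print("yaw of y",np.degrees(np.arctan2(y[1],y[0])))
x=(pts["far-front"]+pts["far-rear"]-pts["near-front"]-pts["near-rear"]); print("yaw of x",np.degrees(np.arctan2(x[1],x[0])))
print(sum(pts.values())/4)
# knob top
for (s,d,z) in [((500,385),(195,75),.121)]:
    print(plane("scene",S(*s),z),plane("side",D(*d),z))
print("disc",plane("side",D(185,115),.085))
E
```

```text
far-rear [ 0.6912 -0.2586  0.02  ] [ 0.6907 -0.2695  0.02  ]
near-rear [ 0.4142 -0.2097  0.02  ] [ 0.4199 -0.2192  0.02  ]
near-front [0.4948 0.2394 0.02  ] [0.4962 0.2243 0.02  ]
far-front [0.7697 0.1844 0.02  ] [0.7627 0.1706 0.02  ]
0.2783305327908206 0.27610301663519377 0.44791208309154695 0.4531610426413054
yaw of y 80.18015761675875
yaw of x -10.809179894841918
[ 0.59242081 -0.01728871  0.02      ]
[0.59264173 0.17804028 0.121     ] [0.59014831 0.14448607 0.121     ]
disc [0.5827905  0.14796624 0.085     ]
```

```bash
python3 - <<'E'
from h import *
o=monitor.get_obs(); M=R.from_quat(o["tcp_rot"]).as_matrix(); print(M.round(3)); print(o["time_s"])
# camera target for TCP; where does cam axis hit z=.08 from TCP height .3
print("shift in tool axes to (.56,.10,.30) ",M.T@(np.array([.56,.10,.30])-o["ee_pos"]))
K,k,P=cal("wrist",o); print(P[:3,3],P[:3,2])
E
```

```text
[[-0.    -0.968  0.25 ]
 [-0.001  0.25   0.968]
 [-1.     0.    -0.001]]
0.15
shift in tool axes to (.56,.10,.30)  [-0.04681987 -0.51721427 -0.38778822]
[0.08056593 0.62402536 0.373207  ] [ 0.29551505 -0.07764171 -0.95217783]
```

```bash
python3 -m handwheel '[[8.5,0.2,-3.5,-2.9,-0.3],[8.5,0.2,-3.5,-2.9,-0.3],[8.5,0.2,-3.5,-2.9,-0.3],[8.5,0.2,-3.5,-2.9,-0.3],[8.5,0.2,-3.5,-2.9,-0.3],[8.5,0.2,-3.5,-2.9,-0.3],[8.5,0.2,-3.5,-2.9,-0.3],[8.5,0.2,-3.5,-2.9,-0.3],[8.5,0.2,-3.5,-2.9,-0.3],[8.5,0.2,-3.5,-2.9,-0.3],[8.5,0.2,-3.5,-2.9,-0.3],[8.5,0.2,-3.5,-2.9,-0.3],[8.5,0.2,-3.5,-2.9,-0.3],[8.5,0.2,-3.5,-2.9,-0.3],[8.5,0,0,0,0]]'
python3 - <<'E'
from h import *
o,im=snap("wrist","w1"); print(o["ee_pos"],o["joint_positions"]); print(R.from_quat(o["tcp_rot"]).as_matrix().round(4))
cv2.imwrite("pics/w1b.png",cv2.resize(im,None,fx=1.5,fy=1.5,interpolation=cv2.INTER_CUBIC))
import json; json.dump({"ee_pos":o["ee_pos"].tolist(),"tcp_rot":o["tcp_rot"].tolist()},open("o1.json","w"))
E
```

```text
time_s: 2.02
ee_pos: [0.5479, 0.1005, 0.225]
tcp_rot: [-0.452, 0.544, 0.452, 0.544]
ft_force: [-0.1, 0.8, 0.1]
grip_width: 0.996
[0.54791981 0.10046007 0.22499751] [ 1.60122914e-01  3.59728927e-01  1.80463751e+00 -3.68193888e-04
  9.76884384e-01 -1.22750021e+00]
[[ 4.000e-04 -9.833e-01  1.819e-01]
 [-2.000e-04  1.819e-01  9.833e-01]
 [-1.000e+00 -4.000e-04 -2.000e-04]]
```

View pics/w1b.png

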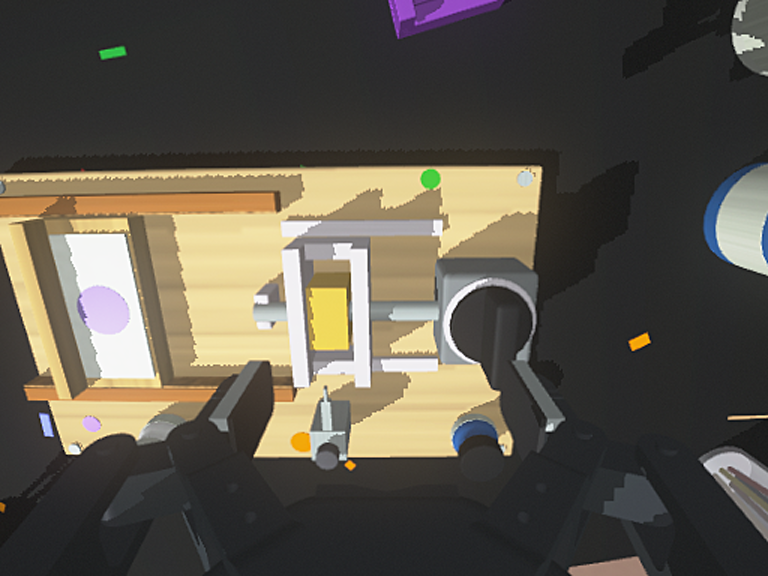

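The wrist view shows (in 1.5x pixels) the stop at (285-370, 225-385), the brass nut at (330,315), the pointer tip at (325,388) and the knob at (500,320). I enlarge the area around the stop and the knob.

```bash
python3 -c "
from h import *
crop('w1',160,140,130,150,5); crop('w1',280,160,100,100,6)"
```

```text
(no output)
```

View pics/w1_c160_140.png

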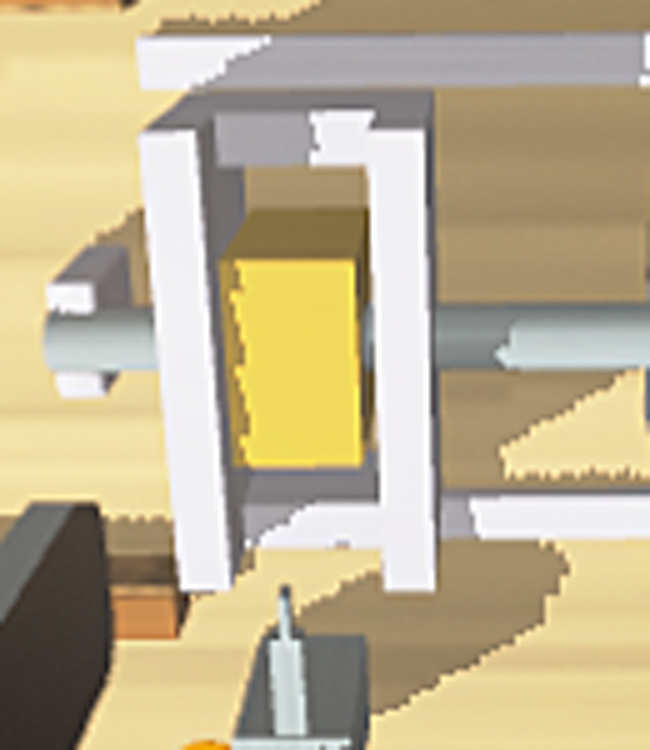

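View pics/w1_c280_160.png

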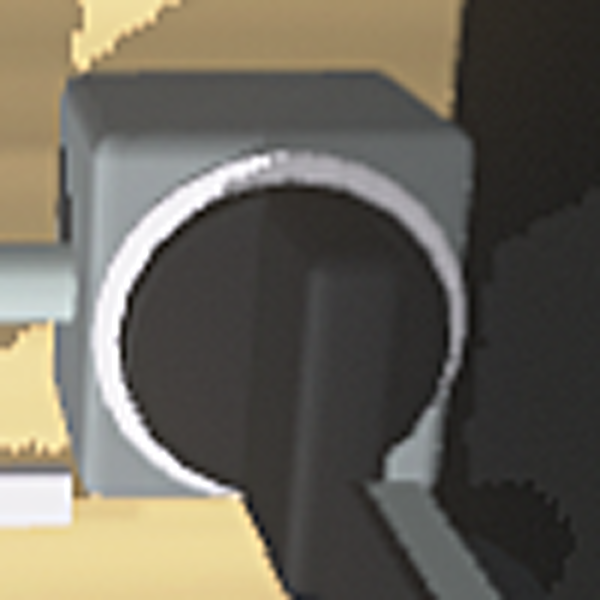

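```bash
cat >> h.py <<'E'
import json
def ld(f): return {k:np.array(v) for k,v in json.load(open(f)).items()}
def sv(o,f): json.dump({k:np.array(o[k]).tolist() for k in("ee_pos","tcp_rot")},open(f,"w"))
E
python3 - <<'E'
from h import *
o=ld("o1.json"); A=lambda x,y:(160+x/5-.4,140+y/5-.4); B=lambda x,y:(280+x/6-.4,160+y/6-.4)
w=lambda uv,z:plane("wrist",uv,z,o)
f1,f2=w(A(140,133),.073),w(A(180,590),.073); r1,r2=w(A(425,130),.073),w(A(436,590),.073)
print(f1,f2,np.linalg.norm(f1-f2),np.linalg.norm(r1-r2)); 
for a,b in((f1,f2),(r1,r2)): d=b-a; print("x dir",np.degrees(np.arctan2(d[1],d[0])))
fm=(f1+f2)/2; rm=(r1+r2)/2; print("len",np.linalg.norm(fm-rm),fm,rm)
t=w(A(285,588),.065); print("tip",t)
# rail inner edges top z=.038
q=lambda x,y:(x/1.5-.2,y/1.5-.2)
n1,n2=w(q(10,214),.038),w(q(280,210),.038); g1,g2=w(q(30,389),.038),w(q(292,389),.038)
for a,b in((n1,n2),(g1,g2)): d=b-a; print("y dir",np.degrees(np.arctan2(d[1],d[0])),np.linalg.norm(d[:2]))
print(n1,n2,g1,g2)
# jig edges
e1,e2=w(q(10,174),.02),w(q(541,167),.02); d=e2-e1; print("near edge y dir",np.degrees(np.arctan2(d[1],d[0])))
print("corner", e2)
# disc
import itertools
c=[B(92,345),B(465,315),B(275,150)]; P=[w(x,.085) for x in c]; print("disc pts",P)
print("disc mid",(P[0]+P[1])/2,np.linalg.norm(P[0]-P[1]))
b1,b2=w(B(310,268),.121),w(B(400,270),.121); print("bar end",b1,b2,np.linalg.norm(b1-b2))
b3=w(B(295,480),.121);d=b3-b1; print("bar dir",np.degrees(np.arctan2(d[1],d[0])))
E
```

```text
[0.5157916  0.03121991 0.073     ] [0.62380965 0.01162314 0.073     ] 0.1097813009485572 0.11018090050744479
x dir -10.282829544834758
x dir -10.031749630316645
len 0.06019000426338462 [0.56980062 0.02142152 0.073     ] [0.58040774 0.08066953 0.073     ]
tip [0.63231253 0.03389194 0.065     ]
y dir 79.79604120478162 0.21730289702770458
y dir 80.22852288990907 0.24359058590891977
[ 0.45277479 -0.18657141  0.038     ] [0.49127059 0.02729448 0.038     ] [ 0.60409906 -0.24372059  0.038     ] [ 0.64544099 -0.0036639   0.038     ]
near edge y dir 79.84641613709454
corner [0.49721096 0.23349289 0.02      ]
disc pts [array([0.58833281, 0.1330943 , 0.085     ]), array([0.59483907, 0.19913531, 0.085     ]), array([0.55826556, 0.16897347, 0.085     ])]
disc mid [0.59158594 0.16611481 0.085     ] 0.06636072989326854
bar end [0.56568854 0.16469412 0.121     ] [0.56852483 0.17813558 0.121     ] 0.01373744867281434
bar dir -9.309862810822926
```

The numbers agree with the given sizes: stop 109.8 x 60.2 mm, jig y direction at 79.9°, knob axis near (0.595, 0.167), face 23 mm short of the tip. Now I move over the knob.

```bash
python3 -m handwheel '[[8.5,1,-1.1,2.5,-0.4],[8.5,2,-1.1,2.5,0],[8.5,2.3,-1.2,2.4,0],[8.5,0,0,0,0]]'
python3 - <<'E'
from h import *
o,im=snap("wrist","w2"); print(o["ee_pos"],o["joint_positions"],o["ft_force"]); sv(o,"o2.json")
for p in [(.595,.167,.121),(.595,.167,.085),(.5645,.172,.121)]: print(proj("wrist",p,o))
cv2.imwrite("pics/w2b.png",cv2.resize(im,None,fx=1.5,fy=1.5,interpolation=cv2.INTER_CUBIC))
o1=ld("o1.json"); n=plane("wrist",(160+297/5-.4,140+363/5-.4),.068,o1); print("nut off",(n-[.5698,.0214,0])@[.175,.9845,0])
E
```

```text
time_s: 2.58
ee_pos: [0.5913, 0.1714, 0.1705]
tcp_rot: [-0.455, 0.542, 0.456, 0.54]
ft_force: [0.3, -0.1, -0.3]
grip_width: 0.999
[0.59134373 0.17141591 0.17050399] [ 2.62698423e-01  5.12139765e-01  1.70453524e+00  3.16137111e-04
  9.28331836e-01 -1.13852705e+00] [ 0.34653278 -0.13415454 -0.3487081 ]
[252.93957207 229.68636368]
[253.69769266 210.82976084]
[252.34023816 187.81211959]
nut off 0.02978231358290586
```

View pics/w2b.png

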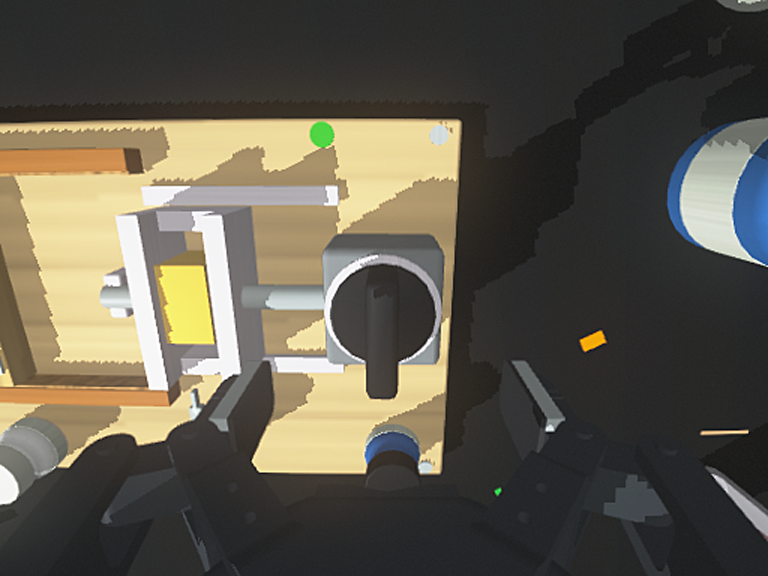

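The wrist view shows the bar's top running from (381,277) to (380,398) at 1.5x, aligned with jig x. I check its ends against the 62 mm length.

```bash
python3 - <<'E'
from h import *
o=ld("o2.json"); a=plane("wrist",(254,184),.121,o); b=plane("wrist",(253.5,265),.121,o); print(a,b,np.linalg.norm(a-b),(a+b)/2)
M=R.from_quat(o["tcp_rot"]).as_matrix(); 
l=plane("wrist",(325/1.5-.2,308/1.5),.08,o); r=plane("wrist",(442/1.5-.2,308/1.5),.08,o); print(l,r,(l+r)/2)
for c in [(a+b)/2]: t=np.array([c[0],c[1],.112]); print(M.T@(t-o["ee_pos"])*100)
E
```

```text
[0.56206927 0.17355895 0.121     ] [0.62346366 0.16236973 0.121     ] 0.06240568731824019 [0.59276647 0.16796434 0.121     ]
[0.58665472 0.13619807 0.08      ] [0.59787163 0.20165085 0.08      ] [0.59226318 0.16892446 0.08      ]
[ 5.85010758 -0.21729671 -0.30913224]
```

```bash
python3 -m handwheel '[[8.5,2,-0.2,-0.3,0],[8.5,2,0,0,0],[8.5,1.3,0,0,0],[8.5,0.5,0,0,0],[8.5,0,0,0,0]]'; python3 -m handwheel '[[3,0,0,0,0],[3,0,0,0,0],[3,0,0,0,0],[0,0,0,0,0],[0,0,0,0,0],[0,0,0,0,0],[0,0,0,0,0]]'; python3 -m handwheel '[[0,0,0,0,0]]'
```

```text
time_s: 3.25
ee_pos: [0.5941, 0.1661, 0.1139]
tcp_rot: [-0.455, 0.541, 0.455, 0.541]
ft_force: [-0.3, 0.1, -0.1]
grip_width: 0.994
time_s: 4.12
ee_pos: [0.5947, 0.1681, 0.115]
tcp_rot: [-0.455, 0.54, 0.455, 0.542]
ft_force: [-0.9, 9.8, 2.2]
grip_width: 0.172
time_s: 4.25
ee_pos: [0.5947, 0.1681, 0.115]
tcp_rot: [-0.455, 0.54, 0.455, 0.542]
ft_force: [-1.4, 8.9, 1.5]
grip_width: 0.172
```

```bash
python3 -m handwheel '[[0,0,0,0.2,0],[0,0,0,0,0]]';  python3 -m handwheel '[[0,0,0,0,10],[0,0,0,0,10],[0,0,0,0,10],[0,0,0,0,0]]'
```

```text
time_s: 4.5
ee_pos: [0.5947, 0.1682, 0.1149]
tcp_rot: [-0.455, 0.541, 0.455, 0.541]
ft_force: [-1.3, 0.4, 5.4]
grip_width: 0.178
time_s: 5.0
ee_pos: [0.5949, 0.1687, 0.1149]
tcp_rot: [-0.3, 0.64, 0.3, 0.641]
ft_force: [-1.9, 2.8, 5.8]
grip_width: 0.175
```

```bash
python3 - <<'E'
from h import *
o,im=snap("wrist","w3"); print(o["ee_pos"],o["joint_positions"],o["ft_force"],o["ft_torque"]); sv(o,"o3.json")
cv2.imwrite("pics/w3b.png",cv2.resize(im,None,fx=1.5,fy=1.5,interpolation=cv2.INTER_CUBIC))
E
```

```text
[0.5948745  0.16867842 0.1149303 ] [ 2.56816239e-01  5.91838524e-01  1.72421431e+00  7.16359156e-04
  8.24606246e-01 -6.19290451e-01] [-1.85195529  2.79349369  5.7866211 ] [ 0.26407043  0.3616093  -0.29467003]
```

View pics/w3b.png

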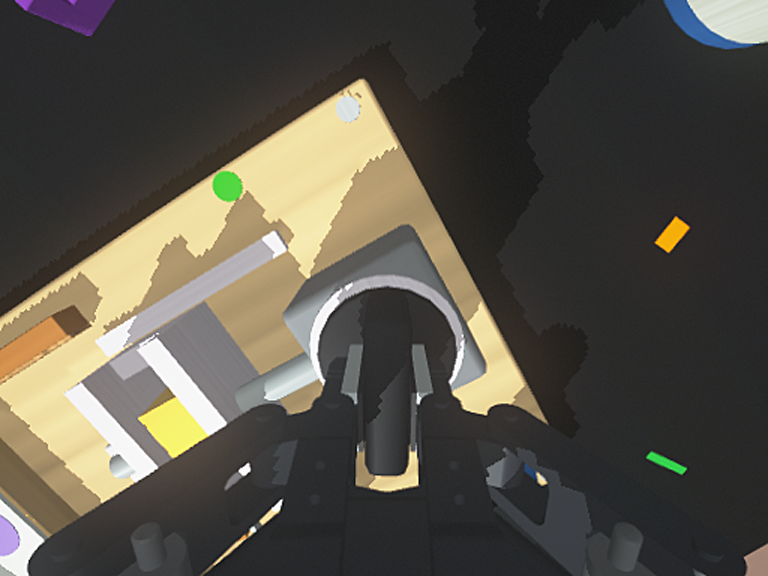

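The bar turns with the jaws, with about 0.29 N m on the wrist, as expected. I continue clockwise to 200° in total.

```bash
python3 -m handwheel '[[0,0,0,0,10],[0,0,0,0,10],[0,0,0,0,10],[0,0,0,0,10],[0,0,0,0,10],[0,0,0,0,10],[0,0,0,0,10],[0,0,0,0,10]]'; python3 -m handwheel '[[0,0,0,0,10],[0,0,0,0,10],[0,0,0,0,10],[0,0,0,0,10],[0,0,0,0,10],[0,0,0,0,10],[0,0,0,0,10],[0,0,0,0,10],[0,0,0,0,10],[0,0,0,0,0]]';python3 - <<'E'
from h import *
o,im=snap("wrist","w4"); print(o["ee_pos"],o["joint_positions"],o["ft_force"],o["ft_torque"]); sv(o,"o4.json")
print(R.from_quat(o["tcp_rot"]).as_matrix().round(3))
cv2.imwrite("pics/w4b.png",cv2.resize(im,None,fx=1.5,fy=1.5,interpolation=cv2.INTER_CUBIC))
E
```

```text
time_s: 6.05
ee_pos: [0.596, 0.169, 0.115]
tcp_rot: [0.183, 0.682, -0.182, 0.684]
ft_force: [3.4, 4.4, 1.6]
grip_width: 0.176
time_s: 7.3
ee_pos: [0.5964, 0.1678, 0.115]
tcp_rot: [0.613, 0.354, -0.61, 0.355]
ft_force: [5.7, -2.1, 2.6]
grip_width: 0.174
[0.59643795 0.16783754 0.11499484] [ 2.55440876e-01  5.92290077e-01  1.72309003e+00 -1.03514916e-03
  8.22366394e-01  2.34628753e+00] [ 5.70564022 -2.0860926   2.64207309] [-0.12190189 -0.65946585 -0.28471409]
[[ 0.004  0.868 -0.496]
 [ 0.    -0.496 -0.868]
 [-1.     0.003 -0.002]]
```

View pics/w4b.png

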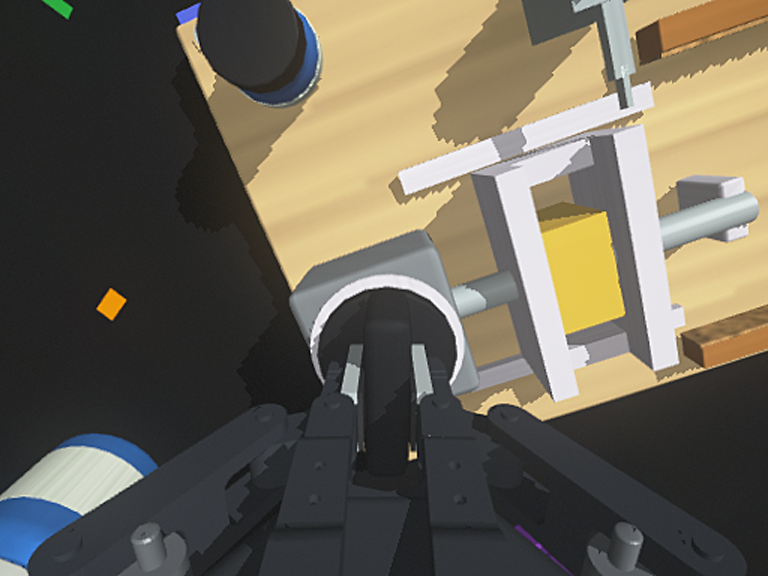

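The wrist view from the other side shows the pointer tip at (627,107) and the stop's front top edge from (640,127) to (677,365), at 1.5x, close to level.

```bash
python3 -c "
from h import *
crop('w4',330,40,140,215,3.5)"
```

```text
(no output)
```

View pics/w4_c330_40.png

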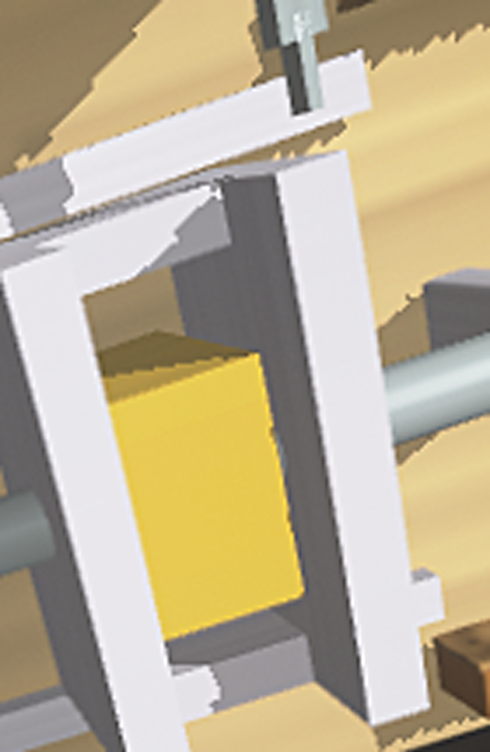

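```bash
python3 - <<'E'
from h import *
o=ld("o4.json"); A=lambda x,y:(330+x/3.5-.36,40+y/3.5-.36); w=lambda uv,z:plane("wrist",uv,z,o)
Y=np.array([.1754,.9845,0])
a,b=w(A(347,152),.073),w(A(428,708),.073); d=a-b; print(a,b,np.linalg.norm(d),np.degrees(np.arctan2(d[1],d[0])))
t=w(A(315,107),.065); print("tip",t)
print("face - tip",((a+b)/2-t)@Y)
c,e=w(A(3,270),.073),w(A(128,750),.073)
n=w(A((110+262+303+163)/4,(402+355+595+640)/4),.068); print("nut off",(n-(a+b)/2)@Y)
print("nut width",np.linalg.norm(w(A(262,355),.068)-w(A(303,595),.068)))
E
```

```text
[0.62750107 0.03515052 0.073     ] [0.51989499 0.05453088 0.073     ] 0.10933739412154746 -10.209779865453761
tip [0.63536507 0.03300575 0.065     ]
face - tip 0.0008351120228956776
nut off 0.03190336269449116
nut width 0.049191873501110275
```

The face is about 0.8 mm past the tip and the nut is on the rear plate. I need roughly 4.5 mm more, so I regrip.

```bash
python3 -m handwheel '[[8,0,0,0,0],[8,0,0,0,0],[8,0,0,0,0],[8,0,0,0,0],[8,0,0,0,0],[8,0,0,0,0]]'; python3 -m handwheel '[[8,0,0,0,-10],[8,0,0,0,-10],[8,0,0,0,-10],[8,0,0,0,-10],[8,0,0,0,-10],[8,0,0,0,-10],[8,0,0,0,-10],[8,0,0,0,-10],[8,0,0,0,-10],[8,0,0,0,-10],[8,0,0,0,-10],[8,0,0,0,-10],[8,0,0,0,-10],[8,0,0,0,-10],[8,0,0,0,-10],[8,0,0,0,-10],[8,0,0,0,-10],[8,0,0,0,-10],[8,0,0,0,0]]'; python3 -m handwheel '[[3,0,0,0,0],[3,0,0,0,0],[3,0,0,0,0],[0,0,0,0,0],[0,0,0,0,0],[0,0,0,0,0],[0,0,0,0,0]]'
```

```text
time_s: 8.1
ee_pos: [0.5946, 0.1682, 0.1143]
tcp_rot: [-0.612, -0.354, 0.612, -0.354]
ft_force: [-0.2, 0.3, 0.4]
grip_width: 0.939
time_s: 10.48
ee_pos: [0.5946, 0.1682, 0.1143]
tcp_rot: [-0.354, 0.612, 0.354, 0.612]
ft_force: [0.5, -0.5, -0.5]
grip_width: 0.934
time_s: 11.35
ee_pos: [0.5948, 0.1686, 0.1145]
tcp_rot: [-0.354, 0.612, 0.354, 0.612]
ft_force: [0.4, 3.8, 1.4]
grip_width: 0.18
```

```bash
python3 -m handwheel '[[0,0,0,0,8],[0,0,0,0,8],[0,0,0,0,8],[0,0,0,0,8],[0,0,0,0,0],[0,0,0,0,0]]';python3 - <<'E'
from h import *
o,im=snap("wrist","w5"); print(o["joint_positions"][5],o["ft_force"],o["ft_torque"]); sv(o,"o5.json")
cv2.imwrite("pics/w5b.png",cv2.resize(im,None,fx=1.5,fy=1.5,interpolation=cv2.INTER_CUBIC))
for n in("scene","side"): snap(n,n+"5")
crop('scene5',210,200,90,90,7); 
E
```

```text
time_s: 12.1
ee_pos: [0.5952, 0.1689, 0.1145]
tcp_rot: [-0.171, 0.685, 0.172, 0.687]
ft_force: [2.0, 5.9, 0.4]
grip_width: 0.175
-0.2338232779174384 [1.95153262 5.94538753 0.39710734] [ 0.8400351  -0.10588909 -0.23467738]
```

View pics/w5b.png

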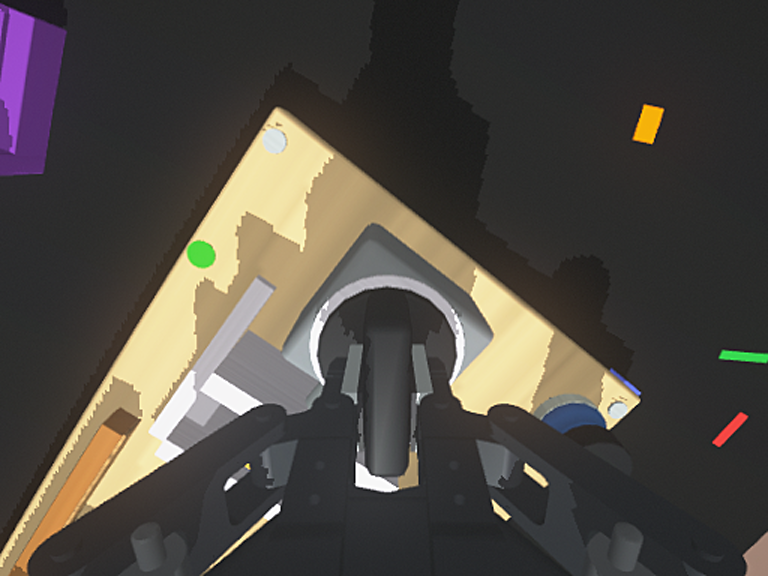

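View pics/side5.png

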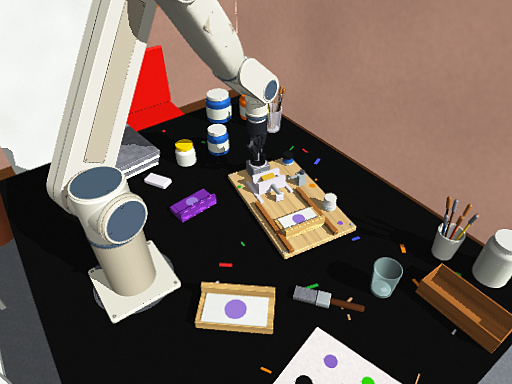

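View pics/scene5_c210_200.png

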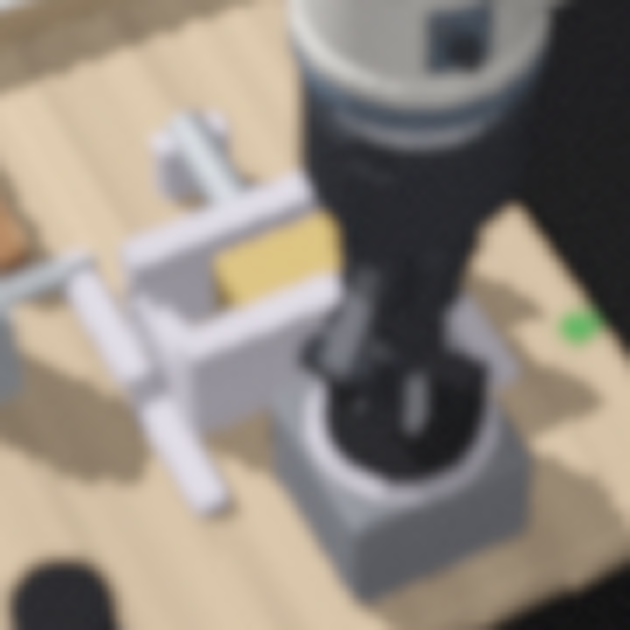

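The scene crop shows the stop's front-left top corner at (128,255) and the pointer tip at (88,258), with the nut against the rear plate. I use it as a rough check on the overshoot.

```bash
python3 - <<'E'
from h import *
A=lambda x,y:(210+x/7-.43,200+y/7-.43); Y=np.array([.1754,.9845,0])
for c in [(128,250),(126,258)]:
  a=plane("scene",A(*c),.073); t=plane("scene",A(88,257),.065); print(a,t,(a-t)@Y)
E
```

```text
[0.62543365 0.04413936 0.073     ] [0.63604097 0.0324134  0.065     ] 0.009683675215432815
[0.62821083 0.04678194 0.073     ] [0.63604097 0.0324134  0.065     ] 0.012772418683352774
```

```bash
python3 - <<'E'
from h import *
A=lambda x,y:(210+x/7-.43,200+y/7-.43); Y=np.array([.1754,.9845,0])
for c in [(124,243),(125,240)]:
  a=plane("scene",A(*c),.073); t=plane("scene",A(88,257),.065); print(a,t,(a-t)@Y)
print((proj("scene",(.6285,.0395,.073))-[210,200])*7, (proj("scene",(.6285+.0009,.0395+.0049,.073))-[210,200])*7,(proj("scene",(.63536,.033,.065))-[210,200])*7)
E
```

```text
[0.6247108  0.04051056 0.073     ] [0.63604097 0.0324134  0.065     ] 0.005984342582618109
[0.62358941 0.03956908 0.073     ] [0.63604097 0.0324134  0.065     ] 0.004860764222908997
[111.16838549 243.12847392] [116.71944915 252.50460307] [ 87.36179641 254.10427633]
```

The overshoot is about 5-6 mm, as intended (0.8 + 4.5). I wind back 74° of the estimated 81°, then measure.

```bash
python3 -m handwheel '[[0,0,0,0,-8],[0,0,0,0,-8],[0,0,0,0,-8],[0,0,0,0,-8],[0,0,0,0,-8],[0,0,0,0,-8],[0,0,0,0,-8],[0,0,0,0,-8],[0,0,0,0,-5],[0,0,0,0,-5],[0,0,0,0,0]]';python3 - <<'E'
from h import *
o,im=snap("wrist","w6"); print(o["joint_positions"][5],o["ft_force"],o["ft_torque"]); sv(o,"o6.json")
cv2.imwrite("pics/w6b.png",cv2.resize(im,None,fx=1.5,fy=1.5,interpolation=cv2.INTER_CUBIC))
E
```

```text
time_s: 13.62
ee_pos: [0.5947, 0.1679, 0.1145]
tcp_rot: [0.55, -0.445, -0.55, -0.445]
ft_force: [1.0, 2.0, 2.3]
grip_width: 0.176
-1.5253087076420913 [0.96902076 1.98212195 2.266762  ] [ 0.0633106  -0.07187916  0.2912914 ]
```

View pics/w6b.png

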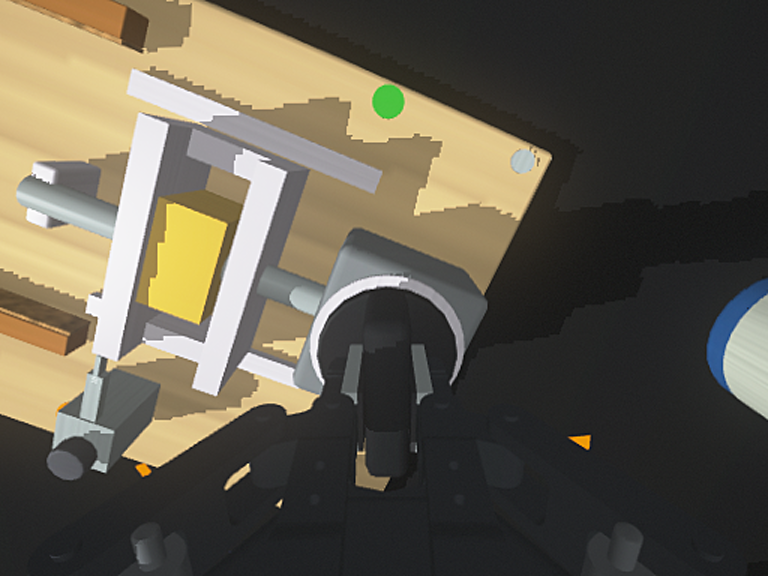

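```bash
python3 -c "
from h import *
crop('w6',45,60,120,210,3.5)"
```

```text
(no output)
```

View pics/w6_c45_60.png

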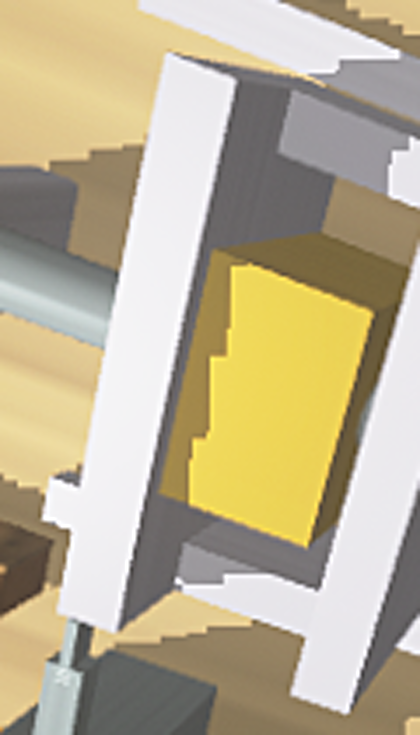

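```bash
python3 - <<'E'
from h import *
o=ld("o6.json"); A=lambda x,y:(45+x/3.5-.36,60+y/3.5-.36); w=lambda uv,z:plane("wrist",uv,z,o)
Y=np.array([.1754,.9845,0])
a,b=w(A(170,52),.073),w(A(58,612),.073); d=b-a; print(a,b,np.linalg.norm(d),np.degrees(np.arctan2(d[1],d[0])))
for p in [(66,628),(90,628),(78,628),(72,650)]:
  t=w(A(*p),.065); print("ptr",t,t@Y)
print("face",((a+b)/2)@Y, a@Y,b@Y)
n=w(A((240+373+308+175)/4,(262+312+548+497)/4),.068); print("nut off",(n-(a+b)/2)@Y)
E
```

```text
[0.51972748 0.055021   0.073     ] [0.62803107 0.03529899 0.073     ] 0.11008463107277754 -10.320439636046334
ptr [0.63689144 0.03118619 0.065     ] 0.14241356260475665
ptr [0.63573735 0.03629889 0.065     ] 0.14724459033768186
ptr [0.63631339 0.03374567 0.065     ] 0.14483198348744658
ptr [0.64193559 0.03234994 0.065     ] 0.14444402364084613
face 0.1451184387620816 0.145328374704477 0.14490850281968626
nut off 0.02875112685150521
```

The face is about 0.8 mm past the pointer and the nut is on the front plate. I wind 6° more (0.8 mm), then release and look from right above the pointer.

```bash
python3 -m handwheel '[[0,0,0,0,-3],[0,0,0,0,-3],[0,0,0,0,0],[0,0,0,0,0],[8,0,0,0,0],[8,0,0,0,0],[8,0,0,0,0],[8,0,0,0,0],[8,0,0,0,0],[8,-2,0,0,0],[8,-2,0,0,0],[8,-1,0,0,0]]'; python3 - <<'E'
from h import *
o=monitor.get_obs(); M=R.from_quat(o["tcp_rot"]).as_matrix(); print(M.round(3),o["joint_positions"][5])
# desired: camera directly over pointer/stop: rotate so tool z along Y; 
print(np.degrees(np.arctan2(M[1,2],M[0,2])))
E
```

```text
time_s: 15.18
ee_pos: [0.5956, 0.1685, 0.167]
tcp_rot: [0.573, -0.414, -0.572, -0.416]
ft_force: [0.2, 0.1, -0.2]
grip_width: 0.941
[[ 0.003 -0.95  -0.311]
 [ 0.001 -0.311  0.95 ]
 [-1.    -0.003 -0.   ]] -1.6305202881204326
108.1139973480256
```

```bash
python3 -m handwheel '[[8,0,0,0,9.4],[8,0,0,0,9.4],[8,0,0,0,9.4],[8,0,-1.1,-3.1,0],[8,0,-1.1,-3.2,0],[8,0,-1.1,-3.2,0],[8,0,-1,-3.1,0],[8,0,0,0,0],[8,0,0,0,0]]'; python3 - <<'E'
from h import *
o,im=snap("wrist","w7"); print(o["ee_pos"],o["joint_positions"][5]); sv(o,"o7.json")
cv2.imwrite("pics/w7b.png",cv2.resize(im,None,fx=1.5,fy=1.5,interpolation=cv2.INTER_CUBIC))
E
```

```text
time_s: 16.3
ee_pos: [0.6149, 0.037, 0.1648]
tcp_rot: [-0.454, 0.542, 0.454, 0.542]
ft_force: [1.0, -0.1, 0.0]
grip_width: 0.94
[0.61485782 0.03696734 0.16478963] -1.354009548200215
```

View pics/w7b.png

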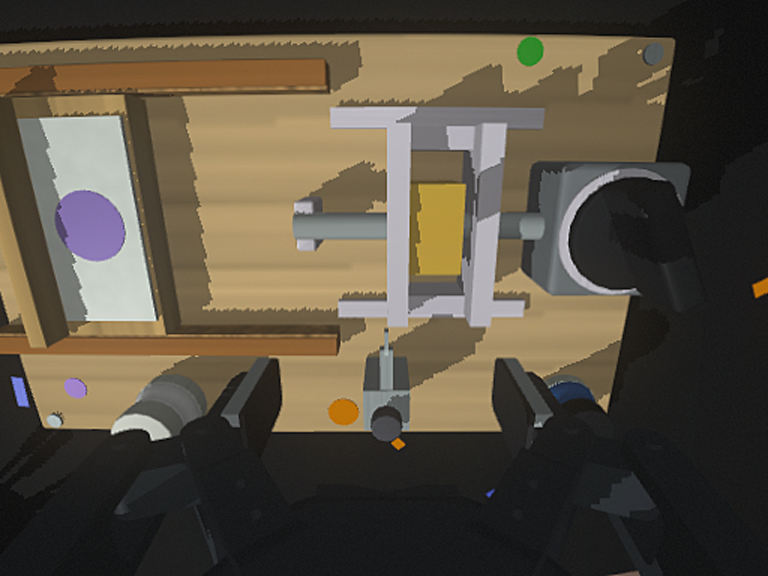

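Perfect view: the pointer tip is at (387,330) and the stop's front edge at column 388 (1.5x), practically level. I enlarge it.

```bash
python3 -c "
from h import *
crop('w7',235,70,110,175,4); crop('w7',235,195,60,60,10)"
```

```text
(no output)
```

View pics/w7_c235_70.png

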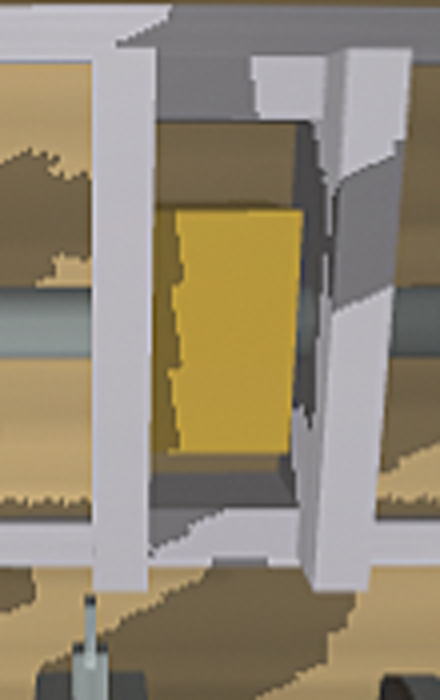

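View pics/w7_c235_195.png

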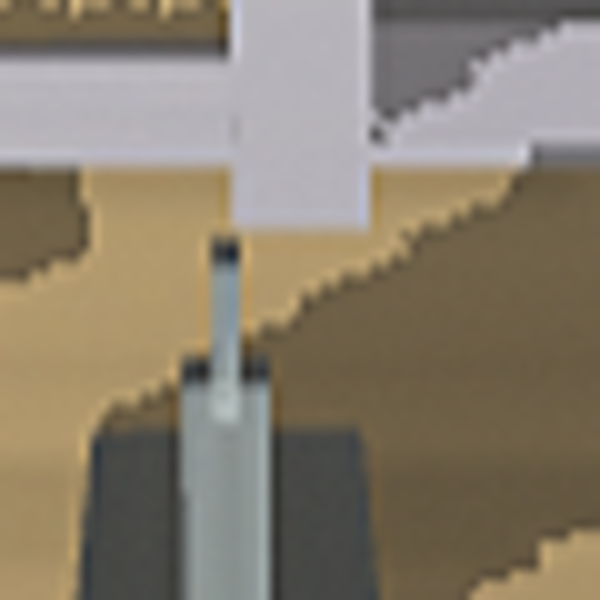

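```bash
python3 - <<'E'
from h import *
o=ld("o7.json"); w=lambda uv,z:plane("wrist",uv,z,o); Y=np.array([.1754,.9845,0])
g=cv2.cvtColor(cv2.imread("pics/w7.png"),cv2.COLOR_BGR2GRAY).astype(int)
for r in (85,100,125,150,180,195,205,214): print(r,g[r,254:264])
for r in (219,220,221,223,225,228): print(r,g[r,252:264])
a,b=w((235+93/4-.4,70+50/4-.4),.073),w((235+23.3-.45,195+22.8-.45),.073); t=w((235+22.6-.45,195+24-.45),.065)
d=b-a; print(a,b,np.linalg.norm(d),np.degrees(np.arctan2(d[1],d[0])),a@Y,b@Y,t,t@Y)
E
```

```text
85 [145 146 146 142 191 188 187 187 187 187]
100 [151 150 150 145 193 187 187 186 186 185]
125 [ 98  96  95  81 200 188 186 185 186 185]
150 [143 142 141 135 191 185 185 183 184 183]
180 [162 162 161 158 185 183 182 181 182 181]
195 [138  95  93 131 191 183 182 182 182 182]
205 [180 182 182 181 180 180 181 181 180 181]
214 [146 145 145 141 174 182 180 179 181 180]
219 [155 155 156 163  90  82  78 163 154 154 155 154]
220 [155 155 158 164  79  56  50 166 158 154 155 155]
221 [155 156 157 162 111 106 102 163 157 155 155 155]
223 [154 154 155 156 150 149 147 156 153 154 154 154]
225 [154 153 154 154 148 147 145 155 154 155 154 157]
228 [153 153 153 155 149 149 152 120 125  89  90  94]
[0.52023632 0.05371845 0.073     ] [0.62791524 0.03451877 0.073     ] 0.10937722888178411 -10.10987147635218 0.14413526452051312 0.1441200638966919 [0.63235482 0.03309791 0.065     ] 0.14349993158787747
```

The face reads 0.4 ± 0.4 mm past the tip. I go lower for better resolution and take two readings at shifted positions.

```bash
cat > m.py <<'E'
from h import *
import sys
f=sys.argv[1]; o,im=snap("wrist",f); sv(o,f+".json"); print(o["ee_pos"],o["time_s"]); Y=np.array([.1754,.9845,0])
print(proj("wrist",(.6281,.0345,.073),o),proj("wrist",(.63235,.0331,.065),o))
u,v=proj("wrist",(.63,.034,.07),o).astype(int); u=min(max(u,45),460)
g=cv2.resize(im[v-35:v+35,u-35:u+35],None,fx=8,fy=8,interpolation=cv2.INTER_NEAREST); cv2.imwrite(f"pics/{f}_n.png",g); print("crop origin",u-35,v-35)
E
python3 -m handwheel '[[8,1.5,0,0,0],[8,1.5,0,0,0],[8,1,0.5,0,0],[8,0,0,0,0],[8,0,0,0,0]]'; python3 m.py w8;  python3 -m handwheel '[[8,0,0,-0.03,0],[8,0,0,0,0]]'; python3 m.py w9
```

```text
time_s: 16.98
ee_pos: [0.6101, 0.0376, 0.1244]
tcp_rot: [-0.454, 0.542, 0.454, 0.542]
ft_force: [0.2, 0.2, -0.0]
grip_width: 0.937
[0.61008971 0.03756471 0.12437552] 16.975
[258.30820143 245.62280581] [257.44468817 245.55753158]
crop origin 223 210
time_s: 17.27
ee_pos: [0.6101, 0.0371, 0.1247]
tcp_rot: [-0.454, 0.542, 0.454, 0.542]
ft_force: [-0.6, 0.3, 0.3]
grip_width: 0.935
[0.6101181  0.03712529 0.12470499] 17.275
[258.88750058 245.23350346] [257.99911659 245.17968732]
crop origin 223 210
```

View pics/w8_n.png

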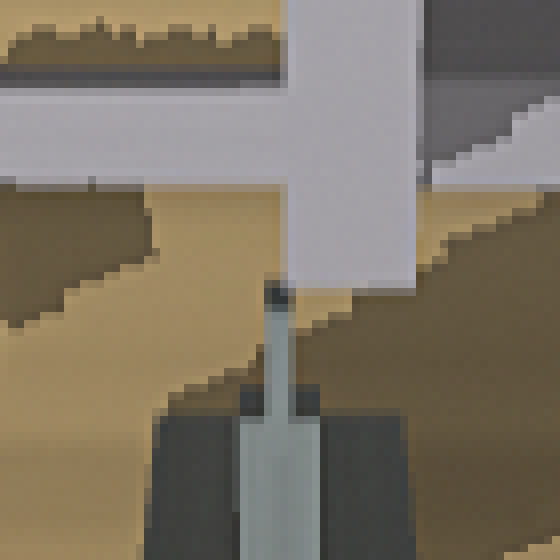

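View pics/w9_n.png

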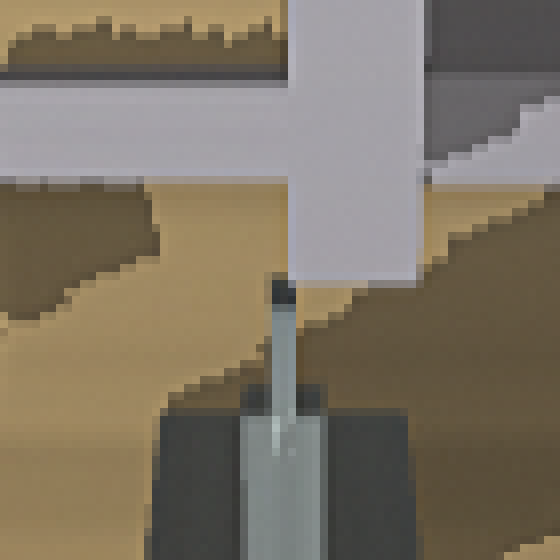

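Both close readings put the face about 0.5 mm past the tip (0.7 px at 0.75 mm/px). I regrip and wind 4° more, staying on the safe side of the pointer.

```bash
python3 -m handwheel '[[8,-2.1,0,0,0],[8,-2.1,0,0,0],[8,0,0.9,3.2,0],[8,0,0.9,3.2,0],[8,0,0.9,3.2,0],[8,0,1.0,3.1,0],[8,0,0,0,-9.4],[8,0,0,0,-9.4],[8,0,0,0,-9.4],[8,0,0,0,0],[8,0,0,0,0]]'; python3 - <<'E'
from h import *
o=monitor.get_obs(); M=R.from_quat(o["tcp_rot"]).as_matrix(); print(o["ee_pos"],np.degrees(np.arctan2(M[1,2],M[0,2])),M.T@(np.array([.5947,.1682,.1143])-o["ee_pos"])*100)
E
```

```text
time_s: 18.7
ee_pos: [0.5957, 0.1687, 0.1664]
tcp_rot: [0.572, -0.416, -0.572, -0.416]
ft_force: [-0.6, 0.3, -0.2]
grip_width: 0.936
[0.59569791 0.16867655 0.16639088] 107.93106312232717 [ 5.20907833  0.11005801 -0.01456258]
```

```bash
python3 -m handwheel '[[8,2,0.1,0,0],[8,2,0,0,0],[8,1.2,0,0,0],[8,0,0,0,0],[4,0,0,0,0],[4,0,0,0,0],[3,0,0,0,0],[2,0,0,0,0],[0,0,0,0,0],[0,0,0,0,0],[0,0,0,0,0],[0,0,0,0,0]]'; python3 - <<'E'
from h import *
o=monitor.get_obs(); print(o["ft_force"],o["ft_torque"],o["joint_positions"][5])
E
python3 -m handwheel '[[0,0,0,0,-2],[0,0,0,0,-2],[0,0,0,0,0],[0,0,0,0,0]]'; python3 - <<'E'
from h import *
o=monitor.get_obs(); print(o["ft_force"],o["ft_torque"],o["joint_positions"][5])
E
```

```text
time_s: 20.2
ee_pos: [0.595, 0.1681, 0.1148]
tcp_rot: [0.573, -0.415, -0.572, -0.415]
ft_force: [-0.5, -4.8, 6.4]
grip_width: 0.179
[-0.51407732 -4.84162844  6.43232456] [-0.50839903  0.14945159 -0.08214215] -1.6302424065818055
time_s: 20.7
ee_pos: [0.595, 0.168, 0.1148]
tcp_rot: [0.587, -0.395, -0.586, -0.395]
ft_force: [-0.5, -3.7, 6.1]
grip_width: 0.177
[-0.52219973 -3.72083789  6.06140499] [-0.62046793  0.0972333  -0.06526888] -1.7000338423363401
```

The wrist torque has not reached 0.28 N m, so the knob may not have turned. I look again in this pose.

```bash
python3 - <<'E'
from h import *
o,im=snap("wrist","w10"); sv(o,"w10.json"); print(o["ft_torque"])
cv2.imwrite("pics/w10b.png",cv2.resize(im,None,fx=1.5,fy=1.5,interpolation=cv2.INTER_CUBIC)); crop('w10',200,170,120,160,4)
E
```

```text
[-0.62046793  0.0972333  -0.06526888]
```

View pics/w10b.png

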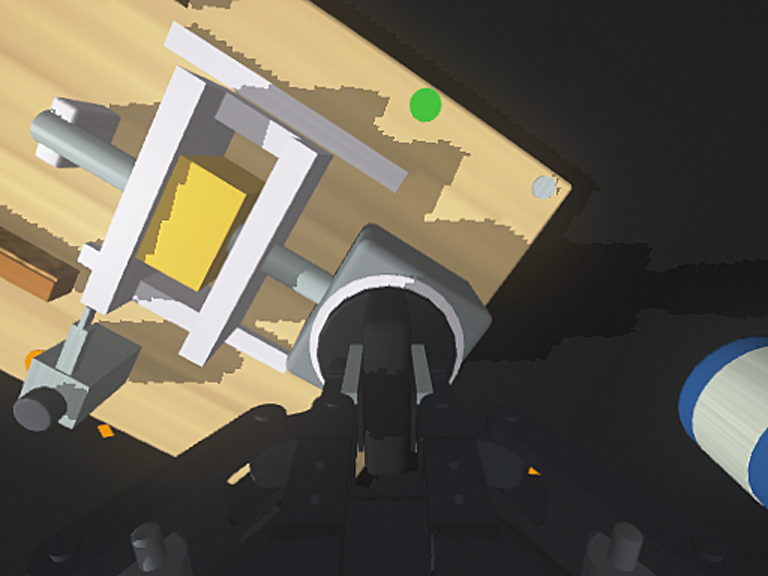

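View pics/w10_c200_170.png

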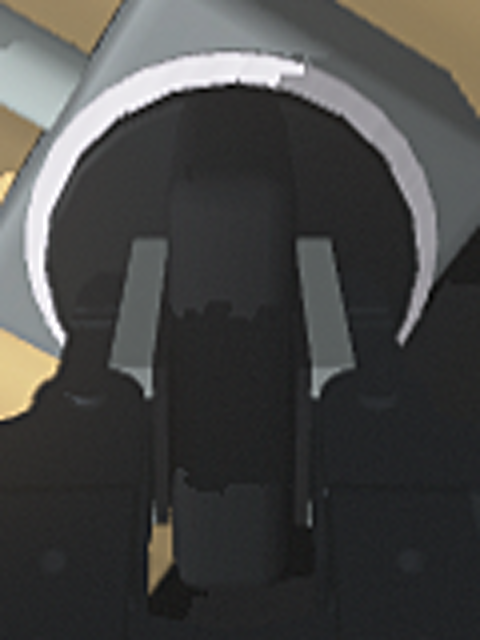

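```bash
python3 -c "
from h import *
crop('w10',45,40,110,180,4); crop('w10',40,185,40,40,14)"
```

```text
(no output)
```

View pics/w10_c45_40.png

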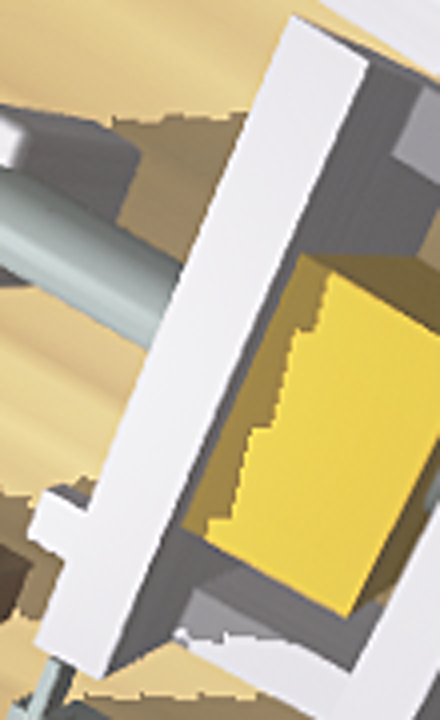

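View pics/w10_c40_185.png

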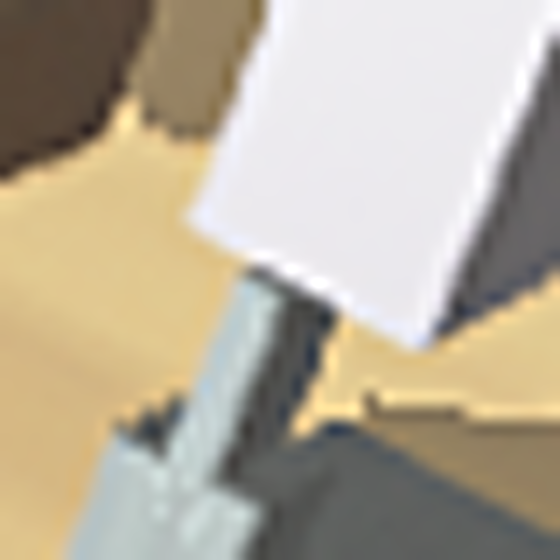

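```bash
python3 - <<'E'
from h import *
o=ld("w10.json"); Y=np.array([.1754,.9845,0]); w=lambda uv,z:plane("wrist",uv,z,o)
A=lambda x,y:(45+x/4-.38,40+y/4-.38); B=lambda x,y:(40+x/14-.46,185+y/14-.46)
a,b=w(A(293,15),.073),w(B(190,220),.073); d=b-a; print(a,b,np.linalg.norm(d),np.degrees(np.arctan2(d[1],d[0])),a@Y,b@Y)
for p in [(262,290),(238,330),(228,380)]: t=w(B(*p),.065); print(t,t@Y)
o=ld("w8.json"); 
u=proj("wrist",(.6281,.0345,.073),o)
for f,c,r,tc in(("w8",223+36-.5,245.5,223+34.9-.5),("w9",223+36.3-.5,245,223+35.5-.5)):
  o=ld(f+".json"); a=w((c,r),.073); t=w((tc,r+2),.065); print(f,a@Y,t@Y)
E
```

```text
[0.51967515 0.05320256 0.073     ] [0.62743067 0.0338755  0.073     ] 0.10947504735992661 -10.168470741172177 0.14352894416699075 0.14340176405783786
[0.63496644 0.03279087 0.065     ] 0.14365572931144932
[0.63763264 0.03195324 0.065     ] 0.1432987327503176
[0.6405934  0.03187584 0.065     ] 0.14374184841706508
w8 0.14426129122321257 0.14345173909016007
w9 0.14405698544713855 0.14348739995573198
```

The face is now at 0.1435 along jig y, level with the tip at 0.1435, so the 4° did take effect. I release and confirm from right above the tip.

```bash
python3 -m handwheel '[[8,0,0,0,0],[8,0,0,0,0],[8,0,0,0,0],[8,0,0,0,0],[8,0,0,0,0],[8,-2,0,0,0],[8,-2,0,0,0],[8,-1.2,0,0,8],[8,0,0,0,8],[8,0,0,0,8],[8,0,0,0,8],[8,0,-0.9,-3.2,0],[8,0,-0.9,-3.2,0],[8,0,-0.9,-3.2,0],[8,0,-1.0,-3.1,0],[8,2.1,0,0,0],[8,2.1,0,0,0],[8,0,0,0,0],[8,0,0,0,0]]'; python3 m.py w11
```

```text
time_s: 23.12
ee_pos: [0.6102, 0.0371, 0.1259]
tcp_rot: [-0.456, 0.541, 0.455, 0.542]
ft_force: [0.3, -0.2, -0.1]
grip_width: 0.938
[0.61016255 0.03705704 0.12586903] 23.125
[258.8515726 244.2967875] [257.9455613  244.26798689]
crop origin 223 209
```

View pics/w11_n.png

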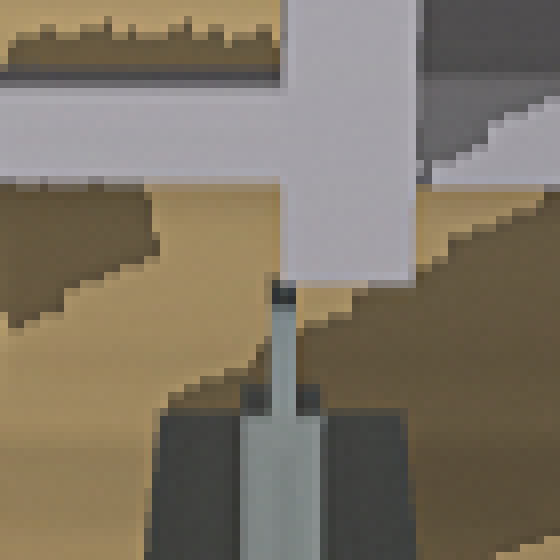

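View pics/w11.png

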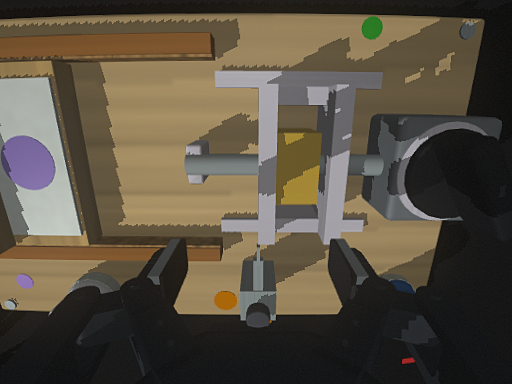

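Tip centre and face edge now coincide within 0.1-0.2 px, and the nut is on the front plate with the gap behind it. I go over the sled with the gripper closed and measure it.

```bash
python3 -m handwheel '[[8,-2.5,0,0,0],[8,-2.5,0,0,0],[0,-2,0,-3,0],[0,0,0,-5,0],[0,0,0,-5,0],[0,0,0,-5,0],[0,0,0,-5,0],[0,0,0,-4,0],[0,0,0,0,0],[0,0,0,0,0]]'; python3 - <<'E'
from h import *
o,im=snap("wrist","w12"); sv(o,"w12.json"); print(o["ee_pos"],o["tcp_rot"],o["grip_width"])
cv2.imwrite("pics/w12b.png",cv2.resize(im,None,fx=1.5,fy=1.5,interpolation=cv2.INTER_CUBIC))
E
```

```text
time_s: 24.42
ee_pos: [0.5633, -0.2288, 0.1951]
tcp_rot: [-0.455, 0.541, 0.455, 0.542]
ft_force: [-0.2, 0.4, -0.3]
grip_width: -0.001
[ 0.56326809 -0.22878968  0.19509272] [-0.45521503  0.54107116  0.45472081  0.54152586] -0.0009543276637614922
```

View pics/w12b.png

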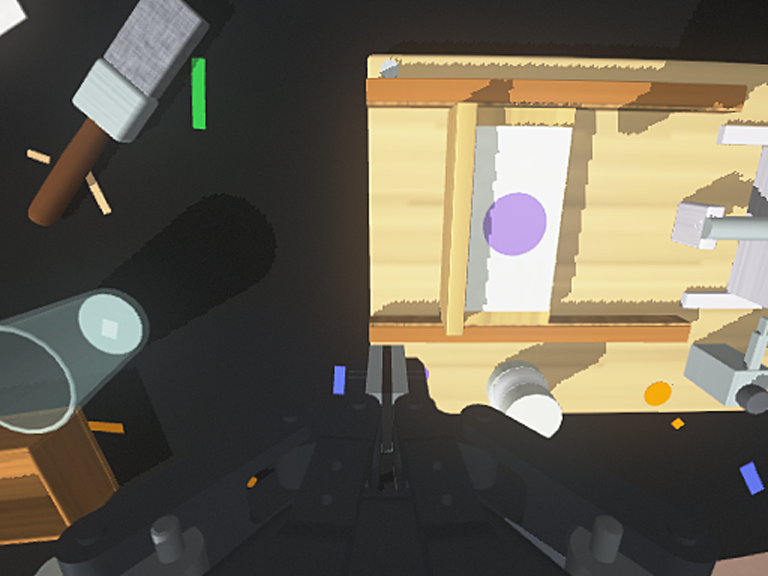

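The view shows the push plate's rear top edge from (452,103) to (443,333) at 1.5x, the pot on the ledge at (525,395), and the glass off to the left at (60,370). I compute the push point and clearances.

```bash
python3 - <<'E'
from h import *
o=ld("w12.json"); w=lambda x,y,z:plane("wrist",(x/1.5-.17,y/1.5-.17),z,o)
X=np.array([.9845,-.1754,0]);Y=np.array([.1754,.9845,0])
a,b=w(452,103,.062),w(443,333,.062); d=b-a; print("rear",a,b,np.linalg.norm(d),np.degrees(np.arctan2(d[1],d[0])),a@Y,b@Y,((a+b)/2)@X)
c,e=w(475,103,.062),w(463,333,.062); print("plate front",c@Y,e@Y)
for nm,p in [("near rail in",(560,109)),("near rail in2",(730,109)),("far rail in",(470,324)),("far rail in2",(680,321))]: q=w(*p,.038); print(nm,q@X,q@Y)
print("stop mid X",np.array([.5738,.0436])@X[:2], "glass",w(113,322,0),[w(113,322,0)@X,w(113,322,0)@Y])
print("tcp XY",o["ee_pos"]@X,o["ee_pos"]@Y)
M=R.from_quat(o["tcp_rot"]).as_matrix(); print(np.degrees(np.arctan2(M[1,2],M[0,2])))
for nm,p in [("sl front",(575,108)),("sl front2",(548,322))]: q=w(*p,.031); print(nm,q@X,q@Y)
E
```

```text
rear [ 0.46063081 -0.17220327  0.062     ] [ 0.60568789 -0.19671563  0.062     ] 0.14711359661791354 -9.591473273783453 -0.08873947533974581 -0.08742888623603144 0.5572495679331255
plate front -0.07518726872991803 -0.0734624006327021
near rail in 0.4833090684952861 -0.014592303179812383
near rail in2 0.4805055374064685 0.10025563385973275
far rail in 0.6341611941856422 -0.06353611228700919
far rail in2 0.6317412714440633 0.09934953282115144
stop mid X 0.55725866 glass [ 0.57561451 -0.47413259  0.        ] [np.float64(0.6498553420092071), np.float64(-0.36582074767210515)]
tcp XY 0.5946671412396664 -0.1264462143956982
80.09491334128309
sl front 0.4816765616756509 -0.0017061726208653406
sl front2 0.6353964889898864 -0.0010085802872920949
```

The centre line agrees three ways (stop, push plate and rails all give X = 0.557). The sled's rear is at Y ≈ -0.088 and it must travel about 150 mm. I lower the tool behind it.

```bash
python3 -m handwheel '[[0,0,1.8,0,0.2],[0,0,1.9,0,0],[0,4,0,0,0],[0,4,0,0,0],[0,4,0,0,0],[0,2.3,0,0,0],[0,0,0,0,0],[0,0,0,0,0]]'; python3 - <<'E'
from h import *
o=monitor.get_obs(); X=np.array([.9845,-.1754,0]);Y=np.array([.1754,.9845,0]); print(o["ee_pos"],o["ee_pos"]@X,o["ee_pos"]@Y,o["ft_force"])
snap("side","s13"); crop("s13",230,150,140,120,5)
E
```

```text
time_s: 25.48
ee_pos: [0.5275, -0.2222, 0.0523]
tcp_rot: [-0.455, 0.542, 0.454, 0.542]
ft_force: [-0.2, -0.5, -0.0]
grip_width: -0.001
[ 0.52746197 -0.22218937  0.05228396] 0.5582583277683989 -0.12622860582750825 [-0.1604787  -0.52365413 -0.00440103]
```

View pics/s13_c230_150.png

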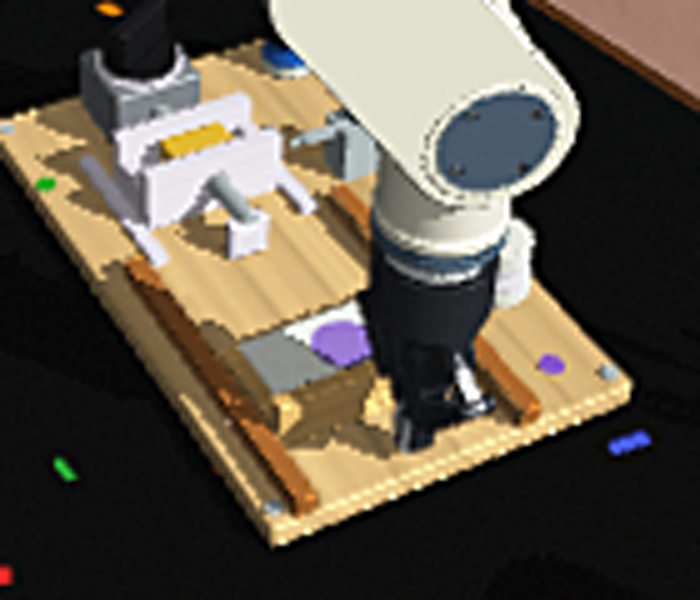

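```bash
python3 -m handwheel '[[0,0,0.1,0.5,0],[0,0,0,0.5,0],[0,0,0,0.5,0],[0,0,0,0.3,0],[0,0,0,0.2,0],[0,0,0,0,0]]'; python3 -m handwheel '[[0,0,0,0.2,0],[0,0,0,0.2,0],[0,0,0,0.2,0],[0,0,0,0.2,0]]';python3 -m handwheel '[[0,0,0,0.3,0],[0,0,0,0.3,0],[0,0,0,0.3,0],[0,0,0,0.3,0]]'
```

```text
time_s: 26.28
ee_pos: [0.5291, -0.2027, 0.0512]
tcp_rot: [-0.454, 0.542, 0.454, 0.542]
ft_force: [-0.5, -0.9, 0.2]
grip_width: -0.0
time_s: 26.78
ee_pos: [0.5306, -0.1948, 0.0513]
tcp_rot: [-0.454, 0.542, 0.454, 0.542]
ft_force: [0.2, -1.0, -0.0]
grip_width: -0.0
time_s: 27.28
ee_pos: [0.5327, -0.1829, 0.0513]
tcp_rot: [-0.454, 0.542, 0.454, 0.542]
ft_force: [0.4, -1.2, 0.7]
grip_width: -0.002
```

```bash
python3 - <<'E'
from h import *
o,im=snap("wrist","w14"); sv(o,"w14.json"); print(o["ft_force"])
cv2.imwrite("pics/w14b.png",cv2.resize(im,None,fx=1.5,fy=1.5,interpolation=cv2.INTER_CUBIC))
X=np.array([.9845,-.1754,0]);Y=np.array([.1754,.9845,0]); print(o["ee_pos"]@X,o["ee_pos"]@Y)
E
```

```text
[ 0.43747995 -1.21826962  0.69690816]
0.5564901277307924 -0.08661200069392495
```

View pics/w14b.png

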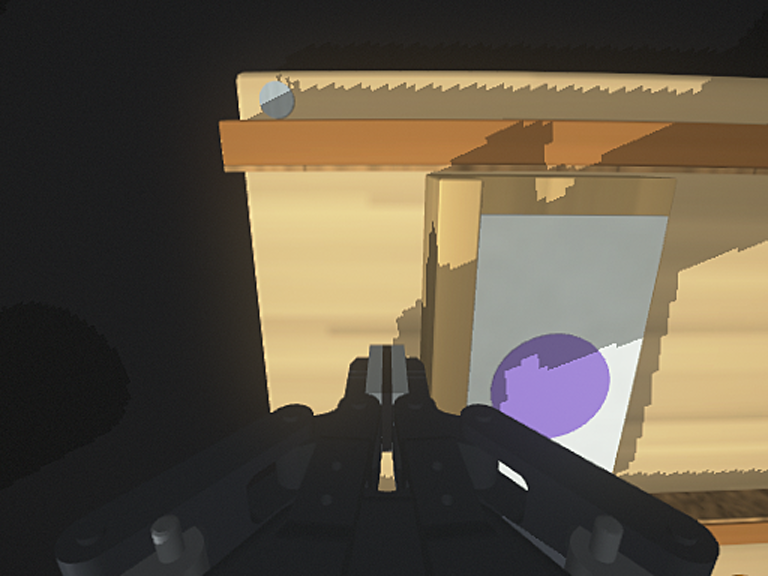

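The view shows the closed fingers' back at (424,375) touching the push plate (rear edge at column 425), with the sled square.

```bash
python3 - <<'E'
from h import *
o=ld("w14.json"); Y=np.array([.1754,.9845,0]); 
for p in [(425,180),(421,340)]: q=plane("wrist",(p[0]/1.5-.17,p[1]/1.5-.17),.062,o); print(q@Y, q)
E
python3 -m handwheel '[[0,0,0,0.3,0],[0,0,0,0.3,0],[0,0,0,0.3,0],[0,0,0,0.3,0],[0,0,0,0.3,0],[0,0,0,0.3,0]]'
```

```text
-0.07674296658570515 [ 0.46229384 -0.16031418  0.062     ]
-0.0765921820650407 [ 0.50852193 -0.16839708  0.062     ]
time_s: 28.08
ee_pos: [0.5358, -0.1652, 0.0513]
tcp_rot: [-0.454, 0.542, 0.454, 0.542]
ft_force: [0.2, -0.9, -0.4]
grip_width: -0.001
```

```bash
python3 -m handwheel '[[0,0,0,0.4,0],[0,0,0,0.4,0],[0,0,0,0.4,0],[0,0,0,0.4,0],[0,0,0,0.4,0],[0,0,0,0.4,0],[0,0,0,0.4,0],[0,0,0,0.4,0],[0,0,0,0.4,0],[0,0,0,0.4,0]]'; python3 - <<'E'
from h import *
o,im=snap("wrist","w15"); sv(o,"w15.json"); print(o["ft_force"],o["ft_torque"])
cv2.imwrite("pics/w15b.png",cv2.resize(im,None,fx=1.5,fy=1.5,interpolation=cv2.INTER_CUBIC))
X=np.array([.9845,-.1754,0]);Y=np.array([.1754,.9845,0]); print(o["ee_pos"]@X,o["ee_pos"]@Y)
E
```

```text
time_s: 29.32
ee_pos: [0.5428, -0.1257, 0.0513]
tcp_rot: [-0.454, 0.542, 0.454, 0.542]
ft_force: [-0.5, -1.3, 0.4]
grip_width: -0.001
[-0.52819515 -1.25457817  0.39879847] [-0.13012953  0.02157146  0.02337831]
0.5564457242092797 -0.028550168230129444
```

View pics/w15b.png

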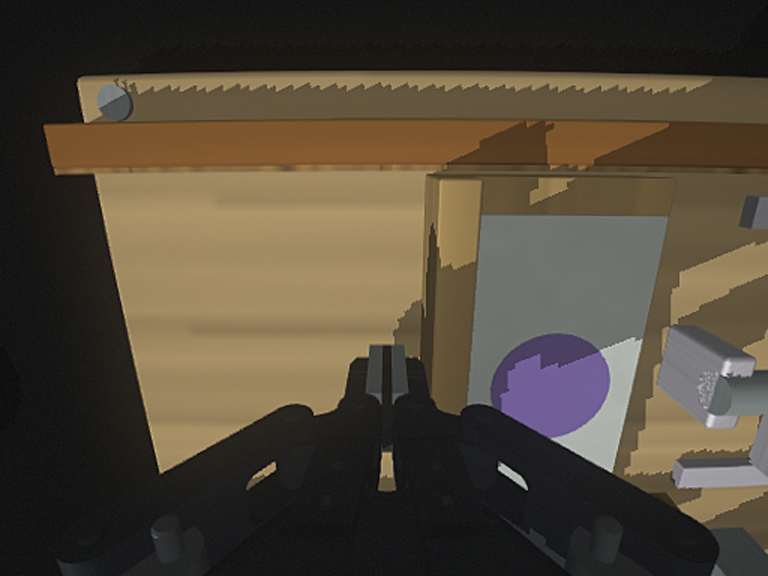

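The sled runs freely and square. I continue gently, watching the force.

```bash
python3 -m handwheel '[[0,0,0,0.3,0],[0,0,0,0.3,0],[0,0,0,0.3,0],[0,0,0,0.3,0],[0,0,0,0.3,0]]'; python3 -m handwheel '[[0,0,0,0.3,0],[0,0,0,0.3,0],[0,0,0,0.3,0],[0,0,0,0.3,0],[0,0,0,0.3,0],[0,0,0,0,0]]'; python3 - <<'E'
from h import *
o,im=snap("wrist","w16"); sv(o,"w16.json"); print(o["ft_force"],o["ft_torque"])
cv2.imwrite("pics/w16b.png",cv2.resize(im,None,fx=1.5,fy=1.5,interpolation=cv2.INTER_CUBIC))
X=np.array([.9845,-.1754,0]);Y=np.array([.1754,.9845,0]); print(o["ee_pos"]@X,o["ee_pos"]@Y)
snap("side","s16"); crop("s16",230,150,140,120,5)
E
```

```text
time_s: 30.0
ee_pos: [0.5454, -0.111, 0.0513]
tcp_rot: [-0.454, 0.542, 0.454, 0.542]
ft_force: [0.1, -1.7, -0.2]
grip_width: 0.003
time_s: 30.75
ee_pos: [0.5481, -0.0961, 0.0513]
tcp_rot: [-0.454, 0.542, 0.454, 0.542]
ft_force: [0.2, 0.1, 0.2]
grip_width: 0.002
[0.17452512 0.14725985 0.152837  ] [ 0.00438863  0.02737892 -0.03425226]
0.5564265843931321 0.001494812872533362
```

View pics/w16b.png

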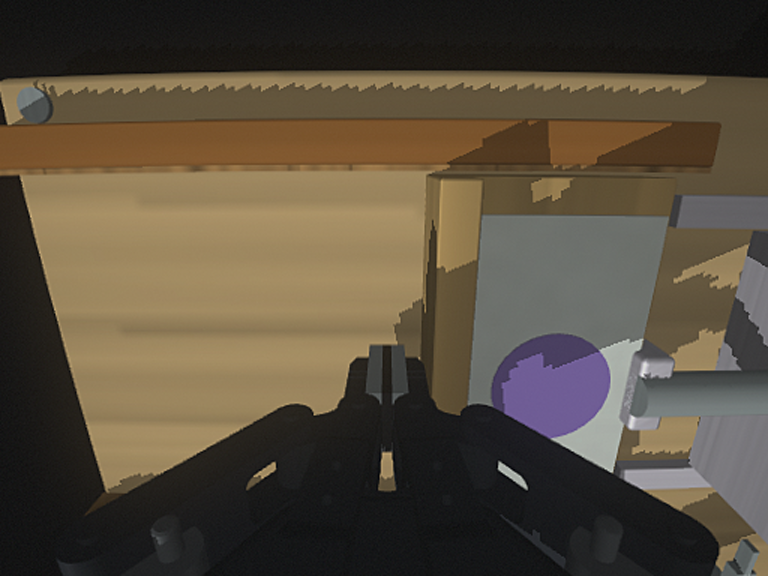

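View pics/s16_c230_150.png

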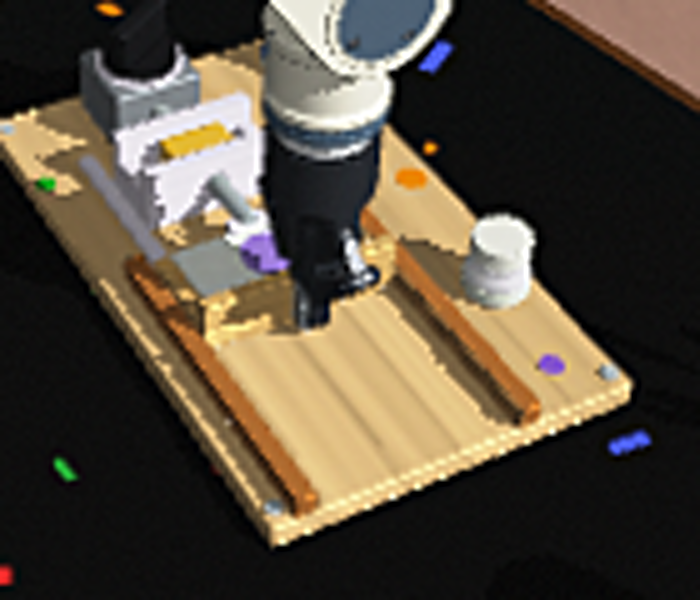

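The sled passes under the screw's end bearing without resistance and stays square. About 50 mm remain.

```bash
python3 -m handwheel '[[0,0,0,0.3,0],[0,0,0,0.3,0],[0,0,0,0.3,0],[0,0,0,0.3,0],[0,0,0,0.3,0],[0,0,0,0.3,0]]'; python3 -m handwheel '[[0,0,0,0.3,0],[0,0,0,0.3,0],[0,0,0,0.3,0],[0,0,0,0.3,0],[0,0,0,0.3,0],[0,0,0,0.3,0],[0,0,0,0.3,0],[0,0,0,0,0]]';python3 - <<'E'
from h import *
o,im=snap("wrist","w17"); sv(o,"w17.json"); print(o["ft_force"],o["ft_torque"])
cv2.imwrite("pics/w17b.png",cv2.resize(im,None,fx=1.5,fy=1.5,interpolation=cv2.INTER_CUBIC))
X=np.array([.9845,-.1754,0]);Y=np.array([.1754,.9845,0]); print(o["ee_pos"]@X,o["ee_pos"]@Y)
E
```

```text
time_s: 31.6
ee_pos: [0.5512, -0.0785, 0.0513]
tcp_rot: [-0.454, 0.542, 0.454, 0.542]
ft_force: [-0.6, -1.6, -0.3]
grip_width: 0.001
time_s: 32.6
ee_pos: [0.5549, -0.0577, 0.0513]
tcp_rot: [-0.454, 0.542, 0.454, 0.542]
ft_force: [0.6, 0.3, 0.3]
grip_width: 0.004
[0.55731579 0.27412644 0.27948544] [ 0.0236017  -0.03026285 -0.03110948]
0.556411414051244 0.04053408442087201
```

View pics/w17b.png

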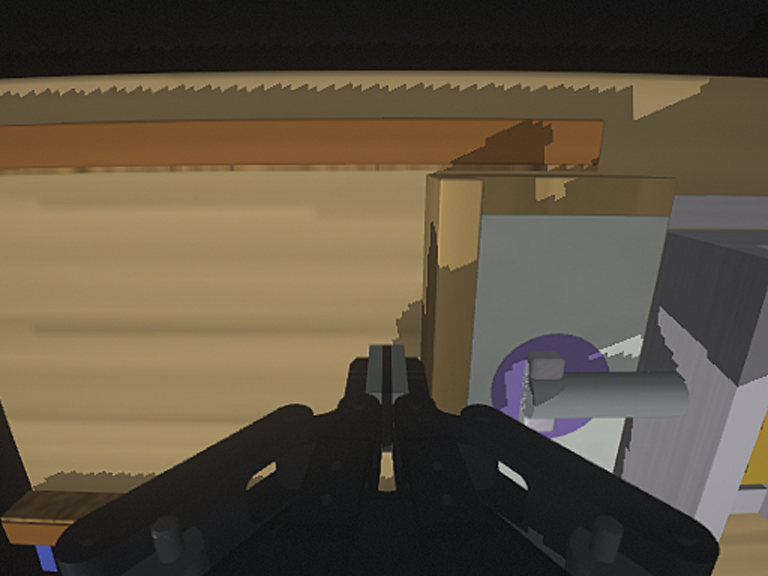

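About 13 mm remain. I close in with small steps.

```bash
python3 -m handwheel '[[0,0,0,0.2,0],[0,0,0,0.2,0],[0,0,0,0.2,0],[0,0,0,0.2,0]]'; python3 -m handwheel '[[0,0,0,0.15,0],[0,0,0,0.1,0]]'; python3 - <<'E'
from h import *
o,im=snap("wrist","w18"); sv(o,"w18.json"); print(o["ft_force"],o["ft_torque"])
cv2.imwrite("pics/w18b.png",cv2.resize(im[90:330,240:512],None,fx=2.8,fy=2.5,interpolation=cv2.INTER_CUBIC))
X=np.array([.9845,-.1754,0]);Y=np.array([.1754,.9845,0]); print(o["ee_pos"]@X,o["ee_pos"]@Y)
E
```

```text
time_s: 33.15
ee_pos: [0.5562, -0.05, 0.0513]
tcp_rot: [-0.454, 0.542, 0.454, 0.542]
ft_force: [-0.7, -1.6, -1.1]
grip_width: 0.002
time_s: 33.4
ee_pos: [0.5568, -0.0484, 0.0514]
tcp_rot: [-0.455, 0.542, 0.454, 0.542]
ft_force: [-2.2, -10.2, 1.0]
grip_width: 0.001
[ -2.17871576 -10.22977973   1.01698643] [-1.58292093  0.21439472  0.04463783]
0.5566762862016553 0.05003143152666376
```

View pics/w18b.png

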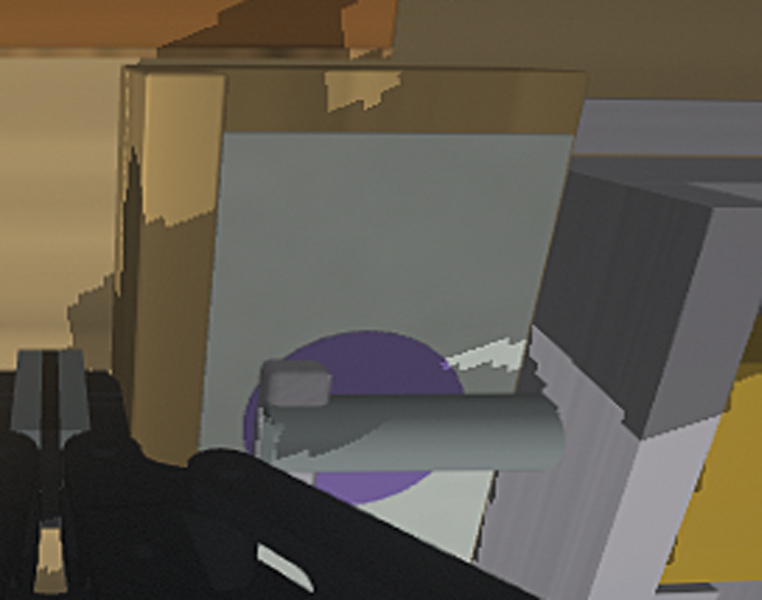

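Force rose to 10 N and the sled's front edge meets the stop. I hold briefly, then back straight off, rise, and inspect.

```bash
python3 -m handwheel '[[0,0,0,0,0],[0,0,0,0,0]]'; python3 -m handwheel '[[0,0,0,-0.2,0],[0,0,0,-0.5,0],[0,0,0,-1,0],[0,0,0,-1.5,0],[0,-3,0,0,0],[0,-4,0,0,0],[0,-4,0,0,0],[0,0,0,0,0]]'; python3 - <<'E'
from h import *
o=monitor.get_obs(); M=R.from_quat(o["tcp_rot"]).as_matrix(); print(o["ee_pos"], M.T@(np.array([.6101,.0371,.165])-o["ee_pos"])*100)
E
```

```text
time_s: 33.7
ee_pos: [0.5568, -0.0485, 0.0514]
tcp_rot: [-0.454, 0.542, 0.454, 0.542]
ft_force: [-1.0, -7.1, 1.5]
grip_width: -0.003
time_s: 34.7
ee_pos: [0.5529, -0.0804, 0.1644]
tcp_rot: [-0.456, 0.541, 0.452, 0.544]
ft_force: [-0.5, 0.2, -0.5]
grip_width: 0.0
[ 0.55294186 -0.08042161  0.16444904] [-0.03225396 -3.56129934 12.57390019]
```

```bash
python3 -m handwheel '[[8,0,-0.9,3.2,0],[8,0,-0.9,3.2,0],[8,0,-0.9,3.1,0],[8,0,-0.8,3.1,0],[8,1.5,0,0,0],[8,1.5,0,0,0],[8,0.8,0,0,0],[8,0,0,0,0],[8,0,0,0,0]]'; python3 m.py w19
```

```text
time_s: 35.83
ee_pos: [0.6078, 0.0382, 0.1235]
tcp_rot: [-0.454, 0.542, 0.454, 0.542]
ft_force: [0.4, 0.1, 0.8]
grip_width: 0.936
[0.60777744 0.03824293 0.12354353] 35.825
[257.96872788 249.08580588] [257.12417711 248.86489147]
crop origin 222 214
```

View pics/w19_n.png

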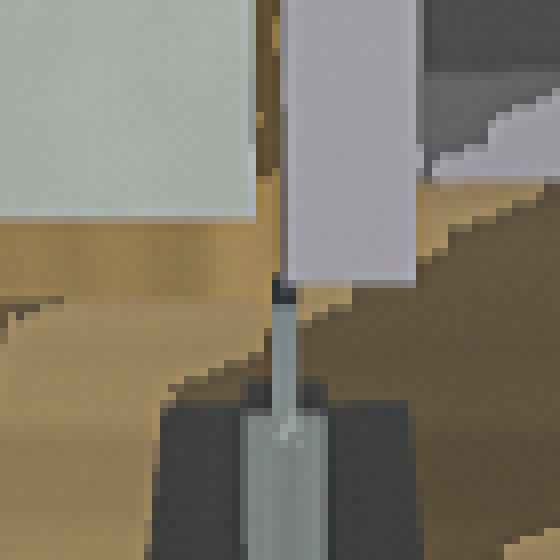

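View pics/w19.png

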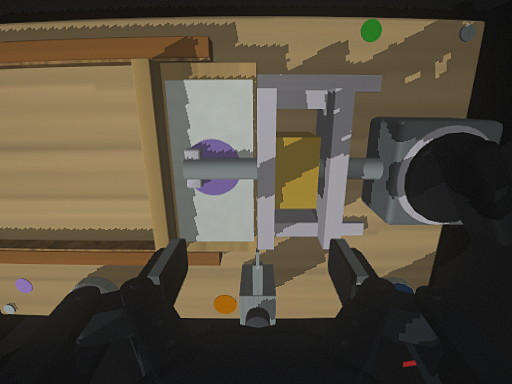

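The stop hasn't shifted: tip centre 35.5 px, face edge 35.4 px as before. I check that the sled sits square along its front edge.

```bash
python3 - <<'E'
from h import *
im=cv2.imread("pics/w19.png"); cv2.imwrite("pics/w19z.png",cv2.resize(im[55:260,215:290],None,fx=7,fy=2.9,interpolation=cv2.INTER_NEAREST))
o=ld("w19.json"); X=np.array([.9845,-.1754,0]);Y=np.array([.1754,.9845,0])
g=cv2.cvtColor(im,cv2.COLOR_BGR2GRAY)
for r in (64,68,72,90,130,200,235,246): print(r,im[r,250:262].sum(1)//3)
for c in [(142,62),(155,248)]: q=plane("wrist",c,.062,o); print(q@X,q@Y)
E
```

```text
64 [124 123 122 122 123 131  67  80  80  80  79  79]
68 [121 122 122 122 121 130  68  68  79  79  77  79]
72 [123 123 123 122 122 129  71  66  80  79  77  77]
90 [175 181 156  74  80  79  58 180 168 164 164 165]
130 [173 175 187  98  76 108  67 177 164 162 162 161]
200 [169 171 177 156  71  76  94 135 168 163 160 161]
235 [166 166 168 180  65  73 105 103 169 161 159 158]
246 [126 127 128 126 125 124 117 100 166 160 159 158]
0.48565740007623664 0.07085535549543893
0.6179212195013668 0.06377911150429127
```

View pics/w19z.png

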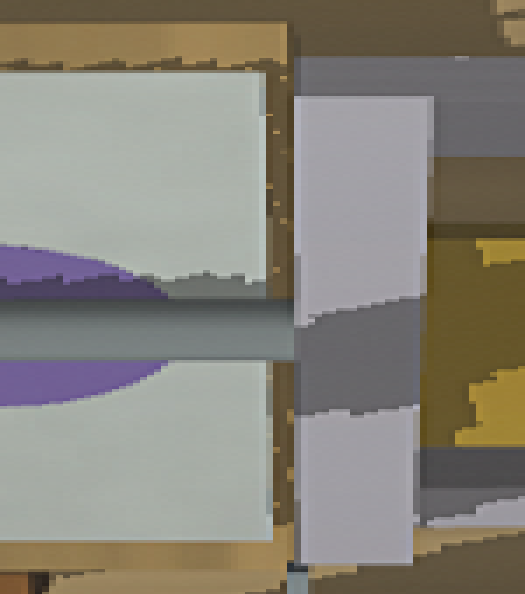

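```bash
python3 - <<'E'
from h import *
o=ld("w19.json"); X=np.array([.9845,-.1754,0]);Y=np.array([.1754,.9845,0])
for n,c,z in [("sled near",(255.6,66),.031),("sled far",(256.3,246),.031),("stop near",(256.5,92),.073),("stop far",(257.4,246),.073),("ptr",(257,251),.065)]:
    q=plane("wrist",c,z,o); print(n,q@X,q@Y)
E
python3 - <<'E'
from h import *
snap("side","s20"); crop("s20",225,150,140,120,5); print(monitor.get_obs()["time_s"])
E
```

```text
sled near 0.48433331232378996 0.14249067187503991
sled far 0.6334092393343284 0.14268852029131543
stop near 0.5046903941332993 0.14326914760515738
stop far 0.6097719507794795 0.14372105495356235
ptr 0.61859540604774 0.14340367396849907
35.925
```

View pics/s20_c225_150.png

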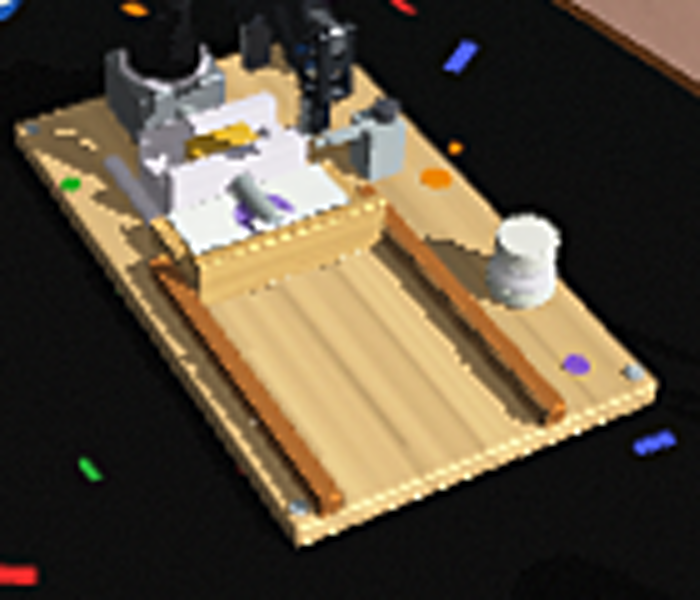

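The near and far ends of the sled's front differ by only 0.2 mm, so it is square. Both ends read 0.8 mm short of the stop, which is about one pixel. To be sure the 10 N was the stop and not some other contact, I repeat the gentle push with the tool 9 mm higher.

```bash
python3 -m handwheel '[[8,-2,0,0,0],[8,-2,0,0,0],[0,0,0.9,-3,0],[0,0,0.9,-3,0],[0,0,0.9,-3,0],[0,0,0.8,-2.9,0],[0,0,0,0,0],[0,3,0,0,0],[0,4,0,0,0],[0,3.3,0,0,0],[0,0,0,0,0],[0,0,0,0,0]]';  python3 - <<'E'
from h import *
o=monitor.get_obs(); X=np.array([.9845,-.1754,0]);Y=np.array([.1754,.9845,0]); print(o["ee_pos"],o["ee_pos"]@X,o["ee_pos"]@Y,o["grip_width"])
E
```

```text
time_s: 37.42
ee_pos: [0.5536, -0.072, 0.0617]
tcp_rot: [-0.455, 0.541, 0.454, 0.542]
ft_force: [0.4, 0.2, 1.2]
grip_width: -0.002
[ 0.55357915 -0.07200651  0.06174678] 0.5576286162198895 0.026207372364892144 -0.002012531201639337
```

```bash
python3 -m handwheel '[[0,0,0,0.5,0],[0,0,0,0.5,0],[0,0,0,0.5,0],[0,0,0,0.3,0],[0,0,0,0.2,0],[0,0,0,0,0]]'; python3 -m handwheel '[[0,0,0,0.2,0],[0,0,0,0,0]]'; python3 -m handwheel '[[0,0,0,0.15,0],[0,0,0,0,0]]';
```

```text
time_s: 38.17
ee_pos: [0.5558, -0.0525, 0.0603]
tcp_rot: [-0.454, 0.542, 0.454, 0.542]
ft_force: [0.1, 0.3, -0.4]
grip_width: -0.001
time_s: 38.42
ee_pos: [0.5562, -0.0506, 0.0603]
tcp_rot: [-0.454, 0.542, 0.454, 0.542]
ft_force: [-0.1, 0.0, 0.3]
grip_width: -0.001
time_s: 38.67
ee_pos: [0.5564, -0.0491, 0.0603]
tcp_rot: [-0.454, 0.542, 0.454, 0.542]
ft_force: [-0.5, 0.1, -0.5]
grip_width: -0.003
```

```bash
python3 -m handwheel '[[0,0,0,0.1,0],[0,0,0,0,0]]'; python3 -m handwheel '[[0,0,0,0.1,0],[0,0,0,0,0]]'; python3 -m handwheel '[[0,0,0,0.1,0],[0,0,0,0,0]]'
```

```text
time_s: 38.92
ee_pos: [0.5566, -0.0484, 0.0603]
tcp_rot: [-0.454, 0.542, 0.454, 0.542]
ft_force: [-0.8, -2.1, -0.0]
grip_width: -0.002
time_s: 39.17
ee_pos: [0.5566, -0.0482, 0.0604]
tcp_rot: [-0.454, 0.542, 0.454, 0.542]
ft_force: [-0.6, -8.5, 1.2]
grip_width: -0.005
time_s: 39.42
ee_pos: [0.5566, -0.048, 0.0605]
tcp_rot: [-0.455, 0.543, 0.454, 0.541]
ft_force: [-1.9, -13.1, 1.5]
grip_width: 0.002
```

The sled is firm at the same place (13 N, no movement), so it is against the stop. I back off and take a last look.

```bash
python3 -m handwheel '[[0,0,0,-0.3,0],[0,0,0,-0.5,0],[0,0,0,-1,0],[0,0,0,-1.5,0],[0,-3,0,0,0],[0,-4,0,0,0],[0,-3.5,0,0,0],[8,0,-0.9,3.2,0],[8,0,-0.9,3.2,0],[8,0,-0.9,3.2,0],[8,0,-0.8,3.1,0],[8,1.5,0,0,0],[8,1.5,0,0,0],[8,1,0,0,0],[8,0,0,0,0],[8,0,0,0,0]]'; python3 m.py w21
```

```text
time_s: 41.42
ee_pos: [0.608, 0.0397, 0.1255]
tcp_rot: [-0.454, 0.542, 0.454, 0.542]
ft_force: [0.5, 0.3, 0.3]
grip_width: 0.933
[0.60798776 0.03970349 0.12545638] 41.425
[255.96505152 247.83706025] [255.21654565 247.6753146 ]
crop origin 220 213
```

View pics/w21_n.png

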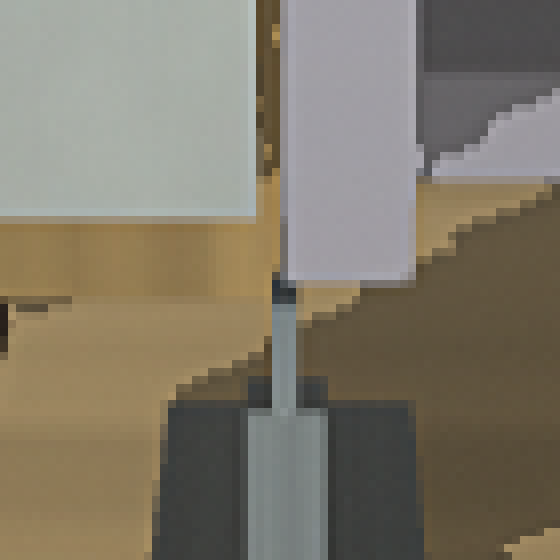

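View pics/w21.png

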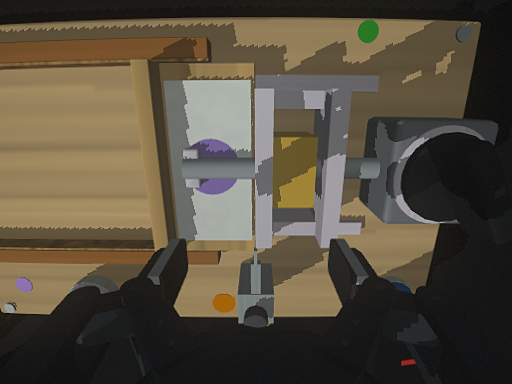

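The tip centre (35.5 px) and the face edge (35.3 px) are still level. The nut is at the front plate with the gap behind it, and the sled is square against the stop. I lift clear and hand in.

```bash
python3 -m handwheel '[[8,-3,0,0,0],[8,-4,0,0,0],[8,-4,0,0,0],[8,0,0,0,0]]'; python3 -c "
from h import *
snap('scene','s22'); print(manip.close_job())"
```

```text
time_s: 41.98
ee_pos: [0.6101, 0.0403, 0.2396]
tcp_rot: [-0.456, 0.54, 0.452, 0.544]
ft_force: [1.2, 0.4, 0.5]
grip_width: 0.939
the job is handed in; nothing more can be done
None
```

View pics/s22.png

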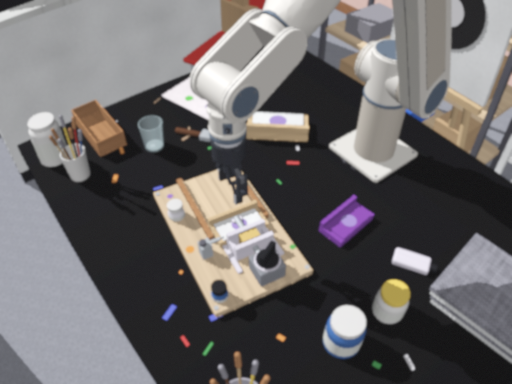

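The stop is set to the pointer, the sled is loaded square against it, and the job was handed in at about 42 s with the robot clear of everything.

- **Setting the stop:** I turned the knob about 232° clockwise, which put the stop face roughly 5 mm past the pointer. I then wound it back about 84° in two grips, the second a 4° correction.
- **Loading the sled:** I pushed it along the centre line with closed fingers. It ran with 1–2 N until it met the stop at 10 N. A second gentle push, 9 mm higher on the push plate, stopped at the same place with 13 N.
- **Last checks:** From right above, the stop face and pointer tip are level to about 0.2 mm, unchanged by either push. The nut is on the front plate with the gap behind it. The sled's two front corners agree within 0.2 mm. In the last scene picture, the other things on the bench look unmoved.
- **What disagreed:**
  - The pictures put the sled's front 0.8 mm short of the stop, about one pixel, although the pushes showed firm contact.
  - The finger position suggested 3.5 mm short; I put that down to a rough estimate of the finger offset.
  - A rough scene-camera check of the overshoot first read 10–13 mm because I had picked the wrong plate edge. Corrected, it read 5–6 mm.

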